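Turn the glass plates face up and put them away

TASK

Two or three glass plate carriers lie glass-down on the darkroom bench. Turn each one glass-up with the lifter, by sliding its blade under a rim and tipping the carrier over (do not turn a carrier over with the fingers), then lay all of them glass-up inside the open drawer and push the drawer fully shut. Also leave the lifter hanging by its hook from the rail on top of the cabinet, and do not disturb the bottles and the cup.

Things in the scene. Friction and masses are not known exactly. Their poses are not given: they have to be found in the camera images.
- lifter: cranked lifter, 120 g, stands loose on its blade. Origin under the stem, at the blade's underside; x along the blade, z up. Blade 36 wide, 2 thick, x=-25..100 mm. Stem 16 mm square to z=68; above it an orange grip 20 (x) by 24 (y), z=68..104: hold it across the 24. Hook arm 14 wide from the stem to x=50, z=60..68, its end (x=44..50) turned down to z=45. Hung by its arm it balances level
- lifter_tip (a point): middle of the blade's tip edge, on the underside (x=100, z=0 mm of the lifter)
- lifter_hook (a point): middle of the underside of the lifter's hook arm, where the rail bears (x=26, z=60 mm of the lifter)
- carrier1: plate carrier: grippy black rubber frame 64 (x) by 84 (y) by 5 mm, with a 32 x 52 x 5 mm panel centred on each face: 15 mm thick in all; the 16 mm wide rim stands 5 mm clear of what it lies on, either way up. +z panel: bare aluminium; -z panel: blue-green glass. Starts flat on the bench, +z up (glass down). Origin at its very centre. 90 g. Two or three are present
- carrier2: plate carrier: grippy black rubber frame 64 (x) by 84 (y) by 5 mm, with a 32 x 52 x 5 mm panel centred on each face: 15 mm thick in all; the 16 mm wide rim stands 5 mm clear of what it lies on, either way up. +z panel: bare aluminium; -z panel: blue-green glass. Starts flat on the bench, +z up (glass down). Origin at its very centre. 90 g. Two or three are present
- carrier3: plate carrier: grippy black rubber frame 64 (x) by 84 (y) by 5 mm, with a 32 x 52 x 5 mm panel centred on each face: 15 mm thick in all; the 16 mm wide rim stands 5 mm clear of what it lies on, either way up. +z panel: bare aluminium; -z panel: blue-green glass. Starts flat on the bench, +z up (glass down). Origin at its very centre. 90 g. Two or three are present
- cab_drawer0 (a joint): opening of the drawer in m: 0 is fully shut, about 0.15 is open as it starts; slides easily (a push of some 2 N) and stays where left
- drawer_floor (a point): centre of the drawer's inner floor, moves with it; x points into the cabinet (shutting), y left, z up. Inside 185 (x) by 298 mm (y), walls 40 mm and front panel 50 mm above the floor, floor 22 mm above the bench. With the drawer open by q, the cabinet top covers it beyond x = q - 98 mm
- cab_drawer0_handle (a point): middle of the drawer's steel bar handle, 35 mm in front of the drawer front, bar along the drawer's y, 46 mm above the bench; cabinet top is 84 mm above the bench
- rail_mid (a point): middle of the axis of the steel rail on the cabinet top: bar 12 mm thick along the point's y, posts (14 mm thick) at y=-100 and +100 mm, axis 90 mm above the cabinet top, 174 mm above the bench; x points to the cabinet's back. The cabinet's front edge lies 40 mm before it
- amber: amber bottle with blue cap, 64 mm wide, 130 mm high, origin at its underside: leave alone
- reagent: clear jar with blue cap, 60 mm wide, 80 mm high, origin at its underside: leave alone
- beaker: white cup, 70 mm wide, 80 mm high, origin at its underside: leave alone
Mind the look-alikes: they are no part of the job. Leave any purple look-alike of the carrier1 alone. What is shaped like the carrier3 but brown is not meant.

How it is judged (in metres and radians):
On the way, in this order (a step that is already met when the one before it is completed fails the run):
1. every carrier has been turned glass up (angle between each of carrier1, carrier2, carrier3's own z axis and vertical above 2.9 rad), for 0.2 s.
2. every carrier lies glass up in the drawer (all of step 1 and x of carrier1 in the frame of drawer_floor between -0.09 and 0.09 m and y of carrier1 in the frame of drawer_floor between -0.148 and 0.148 m and z of carrier1 in the frame of drawer_floor between 0 and 0.045 m and x of carrier2 in the frame of drawer_floor between -0.09 and 0.09 m and y of carrier2 in the frame of drawer_floor between -0.148 and 0.148 m and z of carrier2 in the frame of drawer_floor between 0 and 0.045 m and x of carrier3 in the frame of drawer_floor between -0.09 and 0.09 m and y of carrier3 in the frame of drawer_floor between -0.148 and 0.148 m and z of carrier3 in the frame of drawer_floor between 0 and 0.045 m), for 0.2 s.
At the end, for the whole second after the job is handed in: every present carrier lies at rest inside the drawer, glass up within 0.24 rad of level; the drawer is shut to within 8 mm; the lifter hangs still by its hook arm on the rail (arm within 25 mm of the bar, blade clear of the cabinet top) (all of step 2 and linear speed of each of carrier1, carrier2, carrier3 below 0.03 m/s and value of joint cab_drawer0 below 0.008 m and x of lifter_hook in the frame of rail_mid between -0.025 and 0.025 m and y of lifter_hook in the frame of rail_mid between -0.1 and 0.1 m and z of lifter_hook in the frame of rail_mid between -0.015 and 0.025 m and height (world z) of lifter above 0.095 m and linear speed of lifter below 0.05 m/s); the robot touches nothing.
It fails at once if a carrier is turned over with the fingers (fingers press on it while it stands steeply, 0.9 to 2.2 rad from flat) ((angle between carrier1's own z axis and vertical between 0.9 and 2.2 rad and contact force between the fingers and carrier1 above 1 N) or (angle between carrier2's own z axis and vertical between 0.9 and 2.2 rad and contact force between the fingers and carrier2 above 1 N) or (angle between carrier3's own z axis and vertical between 0.9 and 2.2 rad and contact force between the fingers and carrier3 above 1 N)).
It fails at once if a bystander is knocked over or pushed more than 5 cm (angle between any of amber, reagent, beaker's own z axis and vertical above 0.5 rad or distance of any of amber, reagent, beaker from where it was at the start of the episode above 0.05 m).
Of carrier1, carrier2, carrier3 only 2 to 3 are there at a start; the rules pass over those that are not, and their reading is None.
At some moment in a run one of carrier1, carrier2, carrier3 may be knocked a few centimetres aside while the robot is not near it.
It also fails if it takes over 208 s, if anything falls off the work surface, if the arm or the gripper's body presses on something with over 40 N, if the wrist force passes 120 N, or if a joint passes its speed limit or range.

ROBOT

A 7-joint arm with a two-finger parallel gripper is mounted at the origin on the work surface. World frame = base frame: x ahead of the robot, y to its left, z up, the work surface at z = 0. Lengths are in mm, angles in rad, forces in N, time in s.
With the tool pointing down it reaches from about 425 to 950 mm from the base axis. Payload 4.7 kg.
Tool frame: the origin (TCP) lies at the very end of the fingers, on their centre line; the grasp point (between the pads) lies 19 mm behind it; z points along the fingers, y is the line along which they close (so a half turn about z gives the same grasp; the last joint's range is limited). The gripper opens to 87 mm and grips with 3 to 60 N. Pads are 19 mm wide; open, the fingers measure 117 mm over their backs; the gripper's body (75 mm by 190 mm) begins 51 mm behind the grasp point.
Start: joints at [1.148, 0.469, -0.049, 1.532, 0.024, 1.141, -0.082], TCP at [259.045, -623.334, 222.573] pointing down, gripper open.
Joint ranges: [-2.59, 2.59], [-0.33, 1.99], [-1.39, 1.29], [0.1, 2.45], [-1.04, 4.18], [0.21, 1.99], [-2.66, 2.66]. Speed limits (rad/s): [2.57, 2.57, 3.14, 3.14, 3.14, 3.14, 3.14].

INTERFACE

Orientations are given as a rotation vector (axis times angle).
In Python, from rig import arm gives the robot as it stands.
- The arm moves only by the tool apply_moves, never from a script. Its argument "targets" is a list of rows, each a list of 7 numbers: the shift along the tool's x, y, z normalised to -1 to 1, where 1 is 0.15 m, then the turn, a rotation vector about the tool's x, y, z normalised to -1 to 1, where 1 is 90 degrees, then the opening, from 0 (shut) to 1 (fully open). In form: [[x, y, z, wx, wy, wz, fingers], ...]. A call has 1 to 8 rows; each row is the pose to reach, as a shift and turn from the pose commanded when the call began, along the tool's axes at that moment; what a row does not reach only later rows make up. A row lasts 1/12 s, in which the tool goes at most 41.7 mm and 7.16 degrees, less where a joint would pass 70% of its speed; a pose out of reach is approached as far as the arm can. A call with a number of a shift or a turn outside -1 to 1 is refused whole. A call with a gripper value outside its range is refused whole. The fingers move at their own pace and stop on an object; "force" is the grip in N (left out, the last holds). Time passes only in rows, so rows that repeat a pose let the fingers close. It gives the time, the measured TCP pose, the force, the opening and the grip force at its end, in the units of the state.
- arm.observe(): the state, without advancing time (a new reading comes with each control period).
- arm.capture(name): name is "scene" or "top" or "wrist"; returns (picture, depth): 420x560x3 uint8, red, green, blue; 420x560 float32, mm along the optical axis (not along the pixel's ray), 0 where there is no reading.
- arm.camera_info(name): a dict with "fx", "fy", "cx", "cy" (pixels), "k1" (the pictures are not rectified: a ray, as slopes to the right and down, at radius r is drawn at 1 + k1 r^2 times it, then the intrinsics apply), "R" (3x3) and "t" (3): a world point X has camera coordinates R X + t; the wrist camera has in their place "T_tool_cam" (4x4, takes a point from camera to tool coordinates, whose origin is the TCP and whose axes are the flange's). Camera axes: x right, y down, z forward; pixel columns grow to the right and rows downward; lengths in mm; the calibration is good to about 2 mm. A picture is of the moment at which its call begins: read the wrist's pose just before it. camera_info takes no time and is no camera call.
- arm.hand_in(): hands the job in; it is judged then, once.
The state is a dict: "t": time; "q": joint angles; "dq": joint speeds; "joint_torque": joint torques, N m; "eef_pos": TCP position; "eef_rot": TCP orientation; "force": force on the tool from outside, world axes, zero at the start; "moment": the same for the moment, N m; "gripper_width": finger opening in mm; "gripper_force": force on a finger pad.
Only numpy, scipy, OpenCV 4.12 (cv2) and the standard library are available. Lean on these libraries where they do the work, as an engineer would, in place of code of your own. Each camera call takes 0.05 s, during which the arm holds its last target. There are 200 camera calls.

## Working session

There is one attempt and no reset: what is moved stays moved. The work goes in short steps, Python scripts to look and compute and a tool call to move; the robot and the scene stay as the last step left them, time stands still between calls to the robot, and variables do not carry over. Pictures are saved under pics/ and viewed, at most 17 in all, crops included, and the job is handed in when it is done.

Besides the shell and the picture viewer there is one more tool, called after ">>>" as name([rows], argument=value, ...), one row to a line, values as JSON. apply_moves: Moves the arm, as the interface text tells. Scaled input: -1 to 1 covers 0.15 m each way for a shift and 90 degrees each way for a turn. Its arguments: {"type":"object","properties":{"targets":{"type":"array"},"force":{"type":"number"}},"required":["targets"]}

```bash
mkdir -p pics; ls; cat > h.py <<'E'
import numpy as np, cv2
from scipy.spatial.transform import Rotation as Ro
from rig import arm
def info(n):
    c=arm.camera_info(n)
    if 'T_tool_cam' in c:
        s=arm.observe(); T=np.eye(4); T[:3,:3]=Ro.from_rotvec(s['eef_rot']).as_matrix(); T[:3,3]=s['eef_pos']
        W=T@np.array(c['T_tool_cam']); R=W[:3,:3].T; c['R']=R; c['t']=-R@W[:3,3]
    c['R']=np.array(c['R']); c['t']=np.array(c['t']); return c
def rays(c,uv):
    uv=np.atleast_2d(np.array(uv,float)); K=np.array([[c['fx'],0,c['cx']],[0,c['fy'],c['cy']],[0,0,1]])
    p=cv2.undistortPoints(uv.reshape(-1,1,2),K,np.array([c['k1'],0,0,0,0.])).reshape(-1,2)
    return np.c_[p,np.ones(len(p))]
def onplane(c,uv,z):
    d=rays(c,uv)@c['R']; o=-c['R'].T@c['t']; return o+d*((z-o[2])/d[:,2])[:,None]
def cloud(c,dep):
    h,w=dep.shape; v,u=np.mgrid[:h,:w]; r=rays(c,np.c_[u.ravel(),v.ravel()])
    P=(r*dep.ravel()[:,None]-c['t'])@c['R']; P[dep.ravel()==0]=np.nan; return P.reshape(h,w,3)
def snap(n,f=None):
    c=info(n); im,d=arm.capture(n)
    if f: cv2.imwrite('pics/'+f,im[:,:,::-1])
    return c,im,d
E
python3 - <<'E'
from h import *
for n in('scene','top'):
    c,im,d=snap(n,n+'0.png'); np.savez(n+'0.npz',im=im,d=d); print(n,-c['R'].T@c['t'],c['R'][2],c['fx'])
print(arm.observe())
E
```

```text
pics
scene [1162.88755973  696.87294095  695.29451564] [-0.54727944 -0.64714268 -0.53074623] 401.9831713180279
top [ 354.68843173   -3.33436418 1360.72868761] [ 0.16925622 -0.01179222 -0.98550153] 439.01982378737085
{'t': 0.1, 'q': array([ 1.14810617,  0.46934409, -0.04861407,  1.53355887,  0.02409363,
        1.14100487, -0.08230343]), 'dq': array([-0.00192611, -0.00195937,  0.0012652 , -0.00267125, -0.00138721,
        0.00082281, -0.0008873 ]), 'joint_torque': array([ 1.37928009e-04, -5.09171963e+01, -8.15607514e-02, -2.36828864e+01,
       -6.15047221e-02,  3.44560028e-02,  6.34715866e-05]), 'eef_pos': array([ 258.81143766, -622.83251756,  221.62229064]), 'eef_rot': array([-3.07922640e+00, -6.14306162e-01,  6.01421500e-04]), 'force': array([-0.02288293, -0.90569576, -0.25603385]), 'moment': array([ 0.07246127, -0.00652101,  0.00132234]), 'gripper_force': 0.0, 'gripper_width': 87.08291631343812}
```

View pics/top0.png

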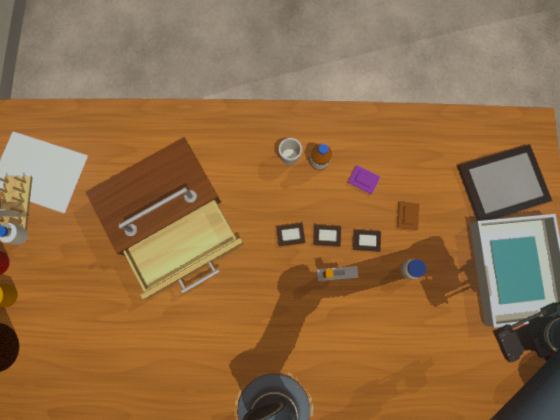

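View pics/scene0.png

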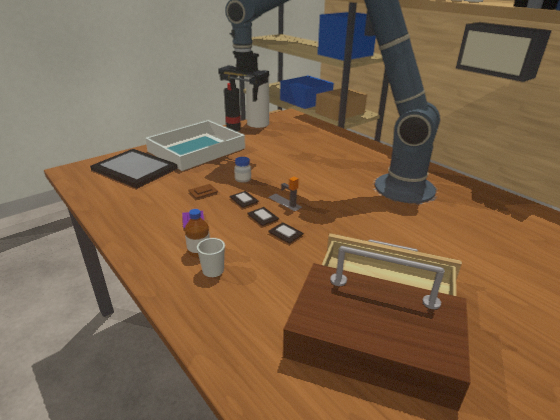

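Candidates for carriers in the top view are the black frames at (291,234), (327,235) and (367,240), which match. The purple one at (364,180) and the brown one at (408,215) are look-alikes. The lifter is at (337,273) with its orange grip at (329,273). The reagent jar (414,269), cup (290,150) and amber bottle (320,155) stay put. Next I'll measure these and check with one close crop.

```bash
cat > m.py <<'E'
from h import *
def carriers(c,im,zt=15,lo=120):
    """bright/teal panels enclosed in black frame -> frame rect on plane"""
    hsv=cv2.cvtColor(im,cv2.COLOR_RGB2HSV)
    dark=(hsv[...,2]<75).astype(np.uint8)
    return dark
E
python3 - <<'E'
from h import *
c=info('top'); z=np.load('top0.npz'); im,d=z['im'],z['d']; P=cloud(c,d)
hsv=cv2.cvtColor(im,cv2.COLOR_RGB2HSV)
def rect(mask,zt,box,name):
    m=np.zeros(mask.shape,np.uint8); x0,y0,x1,y1=box; m[y0:y1,x0:x1]=mask[y0:y1,x0:x1]
    cs,_=cv2.findContours(m,cv2.RETR_EXTERNAL,cv2.CHAIN_APPROX_NONE); k=max(cs,key=cv2.contourArea)
    w=onplane(c,k[:,0,:],zt)[:,:2].astype(np.float32); r=cv2.minAreaRect(w); print(name,np.round(r[0],1),np.round(r[1],1),round(r[2],1))
    return r
panel=(hsv[...,1]<60)&(hsv[...,2]>130)
for i,b in enumerate([(275,222,308,248),(311,222,344,248),(350,226,384,254)]): rect(panel,15,b,'panel%d'%i)
orange=(hsv[...,0]<18)&(hsv[...,1]>200)&(hsv[...,2]>180)
rect(orange,104,(318,262,338,282),'grip')
grey=(hsv[...,1]<90)&(hsv[...,2]>90)
rect(grey,1,(338,262,362,284),'blade')
m=P[262:284,310:362].reshape(-1,3); print('grip pts',np.round(np.median(m[m[:,2]>90],0),1))
# rail pts, handle, cabinet
q=P[170:260,100:230].reshape(-1,3); q=q[np.isfinite(q[:,0])]
for nm,lo,hi in(('rail',165,190),('cabtop',78,90),('wall/front',60,75)):
    s=q[(q[:,2]>lo)&(q[:,2]<hi)][:,:2].astype(np.float32); r=cv2.minAreaRect(s); print(nm,len(s),np.round(s.mean(0)),np.round(r[0]),np.round(r[1]),round(r[2],1))
b=cv2.resize(im[205:295,265:425],None,fx=5,fy=5,interpolation=cv2.INTER_CUBIC)
b2=cv2.resize(im[190:300,80:250],(800,518),interpolation=cv2.INTER_CUBIC)
cv2.imwrite('pics/c1.png',b[:,:,::-1]);cv2.imwrite('pics/c2.png',b2[:,:,::-1])
E
```

```text
panel0 [523.  -47.1] [32.7 52.8] 10.3
panel1 [ 521.3 -161.6] [31.1 53. ] 0.8
panel2 [ 507.3 -284.4] [31.1 50.7] 0.7Traceback (most recent call last):
  File "<stdin>", line 12, in <module>
  File "<stdin>", line 6, in rect
ValueError: max() iterable argument is empty
```

```bash
rm m.py; python3 - <<'E'
from h import *
c=info('top'); z=np.load('top0.npz'); im,d=z['im'],z['d']; P=cloud(c,d)
hsv=cv2.cvtColor(im,cv2.COLOR_RGB2HSV)
print(hsv[273,329],hsv[271,352])
def rect(mask,zt,box,name):
    m=np.zeros(mask.shape,np.uint8); x0,y0,x1,y1=box; m[y0:y1,x0:x1]=mask[y0:y1,x0:x1]
    cs,_=cv2.findContours(m,cv2.RETR_EXTERNAL,cv2.CHAIN_APPROX_NONE)
    if not cs: print(name,'none'); return
    k=max(cs,key=cv2.contourArea)
    w=onplane(c,k[:,0,:],zt)[:,:2].astype(np.float32); r=cv2.minAreaRect(w); print(name,np.round(r[0],1),np.round(r[1],1),round(r[2],1))
orange=(hsv[...,0]>12)&(hsv[...,0]<25)&(hsv[...,1]>225)&(hsv[...,2]>180)
rect(orange,104,(318,262,338,282),'grip')
grey=(hsv[...,1]<110)&(hsv[...,2]>70)
rect(grey,2,(310,262,362,284),'blade')
m=P[262:284,310:362].reshape(-1,3); print('grip pts',np.round(np.nanmedian(m[m[:,2]>90],0),1))
q=P[170:300,80:250].reshape(-1,3); q=q[np.isfinite(q[:,0])]
for nm,lo,hi in(('rail',165,190),('cabtop',78,90),('wall/front',55,76),('handle',38,54),('floor',15,29)):
    s=q[(q[:,2]>lo)&(q[:,2]<hi)][:,:2].astype(np.float32)
    if len(s)<5: print(nm,len(s)); continue
    r=cv2.minAreaRect(s); print(nm,len(s),np.round(s.mean(0)),np.round(r[0]),np.round(r[1]),round(r[2],1))
b=cv2.resize(im[205:295,265:425],None,fx=5,fy=5,interpolation=cv2.INTER_CUBIC)
cv2.imwrite('pics/c1.png',b[:,:,::-1])
gm=(hsv[...,1]<90)&(hsv[...,2]>110)
v,u=np.where(gm[180:240,110:205]); w=onplane(c,np.c_[u+110,v+180],180); r=cv2.minAreaRect(w[:,:2].astype(np.float32)); print('railmask',r)
v,u=np.where(gm[255:300,175:230]); w=onplane(c,np.c_[u+175,v+255],50); r=cv2.minAreaRect(w[:,:2].astype(np.float32)); print('handlemask',r)
E
```

```text
[ 20 255 193] [ 13  34 120]
grip [ 401.2 -155.1] [17. 17.] 0.7
blade [ 405.3 -192.8] [ 36.9 125.7] 5.7
grip pts [ 401.3 -153.4  104.6]
rail 356 [571. 338.] [571. 339.] [ 14. 214.] 30.9
cabtop 6025 [606. 386.] [585. 383.] [396. 296.] 79.4
wall/front 1092 [431. 261.] [534. 319.] [378. 340.] 29.9
handle 355 [399. 261.] [483. 264.] [250. 394.] 47.6
floor 4355 [485. 291.] [479. 280.] [180. 341.] 34.1
railmask ((558.9509887695312, 321.2228698730469), (47.81056594848633, 226.82574462890625), 30.839723587036133)
handlemask ((411.8573303222656, 243.34201049804688), (96.21504211425781, 127.19046020507812), 30.791837692260742)
```

View pics/c1.png

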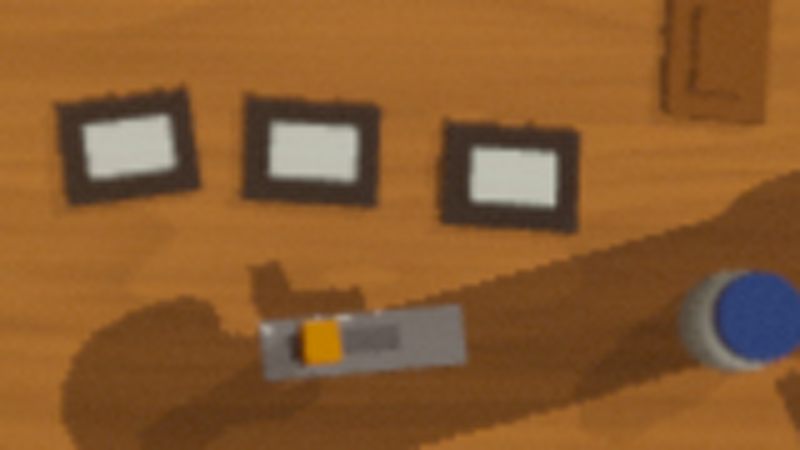

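The crop confirms three black-framed carriers with pale aluminium panels, at crop (128,148), (312,152) and (512,177). The lifter's grip is at crop (321,342), with the blade pointing right (-y). I'll approach each carrier from the far side, with the blade pointing toward the robot.

```bash
cat > plan.py <<'E'
from h import *
def Rdown(psi,pitch=0):
    p=np.radians(psi); y=np.array([np.cos(p),np.sin(p),0]); z=np.array([0,0,-1.]); x=np.cross(y,z)
    R=np.c_[x,y,z]
    return Ro.from_rotvec(y*np.radians(pitch)).as_matrix()@R
def plan(wps,start=None):
    """wps: (x,y,z,psi[,pitch]); psi = world yaw of tool y (deg). prints shift/turn per call, chained"""
    if start is None:
        s=arm.observe(); p=s['eef_pos']; R=Ro.from_rotvec(s['eef_rot']).as_matrix()
    else: p=np.array(start[:3],float); R=Rdown(*start[3:])
    print('at',np.round(p,1))
    for w in wps:
        t=np.array(w[:3],float); Rt=Rdown(*w[3:]); dR=Ro.from_matrix(R.T@Rt).as_rotvec()
        n=int(max(1,np.ceil(np.abs(R.T@(t-p)).max()/149),np.ceil(np.degrees(np.linalg.norm(dR))/56)))
        for i in range(n):
            q=p+(t-p)/(n-i); rv=Ro.from_matrix(R.T@Rt).as_rotvec()/(n-i); sh=R.T@(q-p)
            rows=int(np.ceil(max(np.linalg.norm(sh)/41.7,np.degrees(np.linalg.norm(rv))/7.16)))
            print(np.round(np.r_[sh/150,rv/(np.pi/2)],3).tolist(),'rows',rows,'->',np.round(q))
            p=q; R=R@Ro.from_rotvec(rv).as_matrix()
E
python3 - <<'E'
from plan import *
plan([(401.5,-155.5,150,5.7),(401.5,-155.5,71,5.7)])
E
```

```text
at [ 258.8 -622.8  221.6]
[0.691, -0.837, 0.161, -0.0, -0.0, -0.271] rows 4 -> [ 306. -467.  198.]
[0.975, -0.477, 0.16, -0.0, -0.0, -0.271] rows 4 -> [ 354. -311.  174.]
[1.085, -0.032, 0.159, -0.0, -0.0, -0.271] rows 4 -> [ 402. -156.  150.]
[-0.0, 0.0, 0.527, 0.0, -0.0, 0.0] rows 2 -> [ 402. -156.   71.]
```

>>> apply_moves([
  [0.69,-0.84,0.1,0,0,-0.27,1],
  [0.69,-0.84,0.1,0,0,-0.27,1],
  [0.69,-0.84,0.1,0,0,-0.27,1],
  [0.69,-0.84,0.1,0,0,-0.27,1],
  [0.69,-0.84,0.1,0,0,-0.27,1],
])

```text
t: 0.52
eef_pos: [309.5, -458.3, 206.4]
eef_rot: [-2.869, -1.264, -0.004]
force: [0.1, 0.8, 0.3]
gripper_width: 86.9
gripper_force: 0.0
```

>>> apply_moves([
  [0.97,-0.48,0.16,0,0,-0.27,1],
  [0.97,-0.48,0.16,0,0,-0.27,1],
  [0.97,-0.48,0.16,0,0,-0.27,1],
  [0.97,-0.48,0.16,0,0,-0.27,1],
  [0.97,-0.48,0.16,0,0,-0.27,1],
])

```text
t: 0.93
eef_pos: [354.8, -303.8, 182.5]
eef_rot: [-2.54, -1.841, -0.002]
force: [0.1, 0.1, 0.2]
gripper_width: 87.1
gripper_force: 0.0
```

>>> apply_moves([
  [1,-0.03,0.16,0,0,-0.27,1],
  [1,-0.03,0.16,0,0,-0.27,1],
  [1,-0.03,0.16,0,0,-0.27,1],
  [1,-0.03,0.16,0,0,-0.27,1],
  [1,-0.03,0.16,0,0,-0.27,1],
  [1,-0.03,0.16,0,0,-0.27,1],
])

```text
t: 1.43
eef_pos: [397.6, -167.6, 159.4]
eef_rot: [-2.11, -2.327, 0.0]
force: [-0.2, -0.2, -0.1]
gripper_width: 87.2
gripper_force: 0.0
```

```bash
sed -i 's/np.abs(R.T@(t-p)).max()/np.linalg.norm(t-p)/' plan.py; python3 - <<'E'
from plan import *
plan([(401.5,-155.5,71,5.7)])
snap('wrist','w1.png')
E
```

```text
at [ 397.6 -167.6  159.4]
[0.077, 0.034, 0.589, -0.0, -0.0, -0.001] rows 3 -> [ 402. -156.   71.]
```

View pics/w1.png

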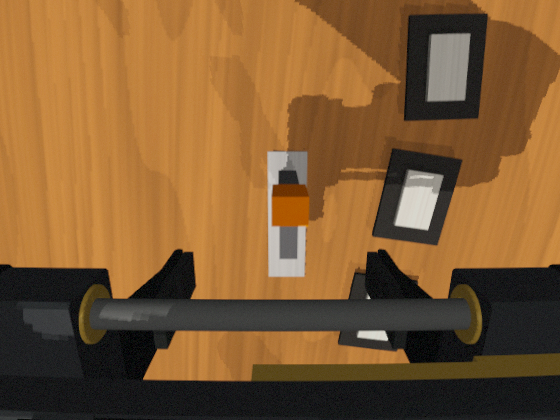

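The wrist view shows the lifter centred at (290,205) and aligned. Descending to grasp.

>>> apply_moves([
  [0.08,0.03,0.3,0,0,0,1],
  [0.08,0.03,0.3,0,0,0,1],
  [0.08,0.03,0.59,0,0,0,1],
  [0.08,0.03,0.59,0,0,0,1],
  [0.08,0.03,0.59,0,0,0,1],
])

```text
t: 1.9
eef_pos: [398.9, -156.8, 70.0]
eef_rot: [-2.112, -2.319, 0.003]
force: [-0.3, 0.0, 0.4]
gripper_width: 86.8
gripper_force: 0.0
```

>>> apply_moves([
  [0,0,0,0,0,0,0.1],
  [0,0,0,0,0,0,0.1],
  [0,0,0,0,0,0,0.1],
  [0,0,0,0,0,0,0.1],
  [0,0,0,0,0,0,0.1],
  [0,0,0,0,0,0,0.1],
], force=45)

```text
t: 2.4
eef_pos: [401.0, -156.3, 71.7]
eef_rot: [2.112, 2.324, 0.0]
force: [0.1, -0.4, 0.4]
gripper_width: 55.0
gripper_force: 0.0
```

>>> apply_moves([
  [0,0,0,0,0,0,0.1],
  [0,0,0,0,0,0,0.1],
], force=45)

```text
t: 2.57
eef_pos: [400.8, -156.1, 71.2]
eef_rot: [2.113, 2.325, -0.0]
force: [-0.4, -0.0, 0.3]
gripper_width: 41.6
gripper_force: 0.0
```

>>> apply_moves([
  [0,0,0,0,0,0,0.1],
  [0,0,0,0,0,0,0.1],
  [0,0,0,0,0,0,0.1],
  [0,0,0,0,0,0,0.1],
  [0,0,0,0,0,0,0.1],
  [0,0,0,0,0,0,0.1],
], force=45)

```text
t: 3.07
eef_pos: [400.6, -156.0, 70.9]
eef_rot: [-2.113, -2.325, 0.0]
force: [0.5, 0.7, -0.7]
gripper_width: 24.0
gripper_force: 44.6
```

```bash
python3 - <<'E'
from plan import *
plan([(401,-156,141,5.7),(668,-168,131,-92.5)])
E
```

```text
at [ 400.6 -156.    70.9]
[-0.0, 0.003, -0.467, -0.0, -0.0, -0.003] rows 2 -> [ 401. -156.  141.]
[-0.128, 0.882, 0.033, 0.0, 0.0, 0.546] rows 7 -> [ 534. -162.  136.]
[0.582, 0.674, 0.033, 0.0, -0.0, 0.546] rows 7 -> [ 668. -168.  131.]
```

>>> apply_moves([
  [0,0,-0.25,0,0,0,0.1],
  [0,0,-0.47,0,0,0,0.1],
  [0,0,-0.47,0,0,0,0.1],
])

```text
t: 3.32
eef_pos: [404.6, -156.9, 146.3]
eef_rot: [2.107, 2.317, 0.005]
force: [1.1, -1.0, -1.1]
gripper_width: 23.7
gripper_force: 44.6
```

>>> apply_moves([
  [-0.02,0.12,0,0,0,0.08,0.1],
  [-0.04,0.24,0,0,0,0.16,0.1],
  [-0.06,0.38,0,0,0,0.24,0.1],
  [-0.08,0.5,0,0,0,0.32,0.1],
  [-0.1,0.64,0,0,0,0.4,0.1],
  [-0.12,0.76,0.03,0,0,0.48,0.1],
  [-0.13,0.88,0.03,0,0,0.546,0.1],
  [-0.13,0.88,0.03,0,0,0.546,0.1],
])

```text
t: 3.98
eef_pos: [537.2, -162.2, 136.3]
eef_rot: [2.889, 1.233, 0.004]
force: [0.6, 0.3, -1.6]
gripper_width: 23.5
gripper_force: 44.6
```

>>> apply_moves([
  [0.08,0.1,0,0,0,0.08,0.1],
  [0.16,0.2,0,0,0,0.16,0.1],
  [0.25,0.3,0,0,0,0.24,0.1],
  [0.34,0.4,0,0,0,0.32,0.1],
  [0.43,0.5,0,0,0,0.4,0.1],
  [0.52,0.6,0.03,0,0,0.48,0.1],
  [0.58,0.67,0.03,0,0,0.546,0.1],
  [0.58,0.67,0.03,0,0,0.546,0.1],
])

```text
t: 4.65
eef_pos: [668.3, -168.7, 131.2]
eef_rot: [-3.141, 0.077, -0.0]
force: [0.5, 1.0, -0.5]
gripper_width: 23.8
gripper_force: 44.6
```

```bash
python3 - <<'E'
from plan import *
c,im,d=snap('top'); np.savez('t1.npz',im=im,d=d)
s=arm.observe(); print(s['eef_pos'],s['eef_rot'])
b=cv2.resize(im[150:290,250:430],None,fx=4.4,fy=4.2,interpolation=cv2.INTER_CUBIC)
cv2.imwrite('pics/t1.png',b[:,:,::-1])
E
```

```text
[ 666.67426097 -168.85636523  131.30791067] [-3.14075313e+00  7.21095868e-02  2.60764170e-03]
```

View pics/t1.png

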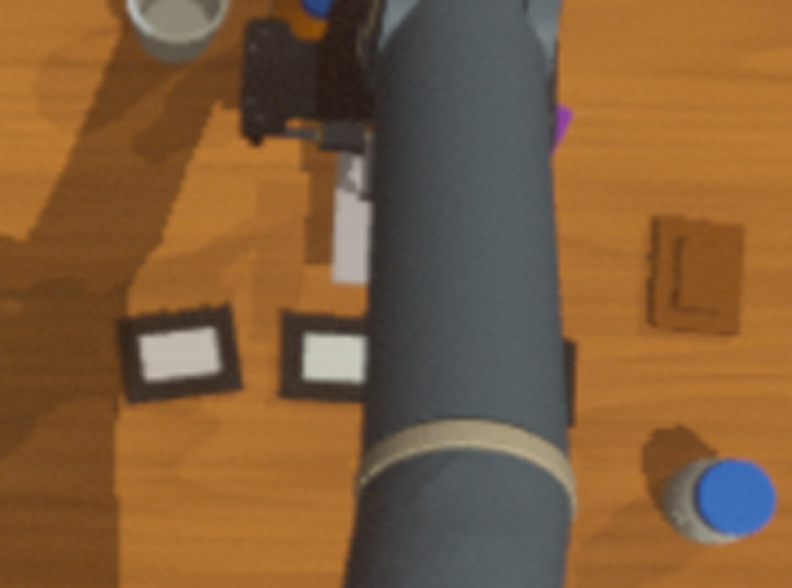

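```bash
python3 - <<'E'
from plan import *
c,im,d=snap('wrist','w2.png'); np.savez('w2.npz',im=im,d=d,P=cloud(c,d))
P=cloud(c,d); q=P[(P[...,2]>50)&(P[...,2]<75)&(P[...,0]<655)]; print(len(q),q.min(0),q.max(0)) if len(q) else 0
E
```

```text
341 [ 568.32275032 -187.71199423   61.60082844] [ 654.98698763 -148.11658674   65.14412344]
```

View pics/w2.png

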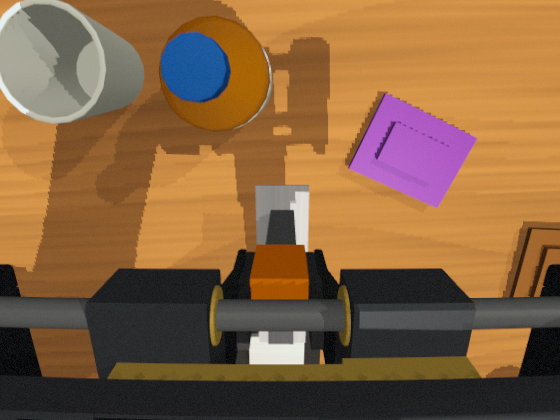

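The wrist view shows the lifter held level: blade back at (283,190), tip at x≈568. The amber bottle, cup and purple look-alike are clear of it. Lowering the blade.

>>> apply_moves([
  [0.01,0,0.15,0,0,0,0.1],
  [0.01,0,0.3,0,0,0,0.1],
  [0.01,0,0.38,0,0,0,0.1],
  [0.01,0,0.39,0,0,0,0.1],
  [0.01,0,0.39,0,0,0,0.1],
  [0.01,0,0.39,0,0,0,0.1],
])

```text
t: 5.25
eef_pos: [668.5, -169.7, 75.1]
eef_rot: [3.141, -0.077, 0.002]
force: [-0.1, -0.3, 0.1]
gripper_width: 23.5
gripper_force: 44.7
```

```bash
python3 - <<'E'
from plan import *
for n in ('wrist','scene'):
    c,im,d=snap(n); P=cloud(c,d)
    q=P[(P[...,2]>-3)&(P[...,2]<8)&(P[...,0]<655)&(P[...,0]>562)&(abs(P[...,1]+168)<14)]; print(n,len(q),q.mean(0) if len(q) else 0)
s=arm.observe(); print(s['eef_pos'],s['eef_rot'],s['force'])
cv2.imwrite('pics/s2.png',cv2.resize(im[150:270,180:340],(800,600),interpolation=cv2.INTER_CUBIC)[:,:,::-1])
E
```

```text
wrist 251 [ 572.3445692  -170.68310794    3.89842873]
scene 156 [ 611.25778687 -166.40305759    4.63333476]
[ 668.92584585 -169.60248853   75.47513711] [ 3.14038297 -0.07685261  0.00341574] [ 0.40093601 -0.14168501 -0.90513886]
```

View pics/s2.png

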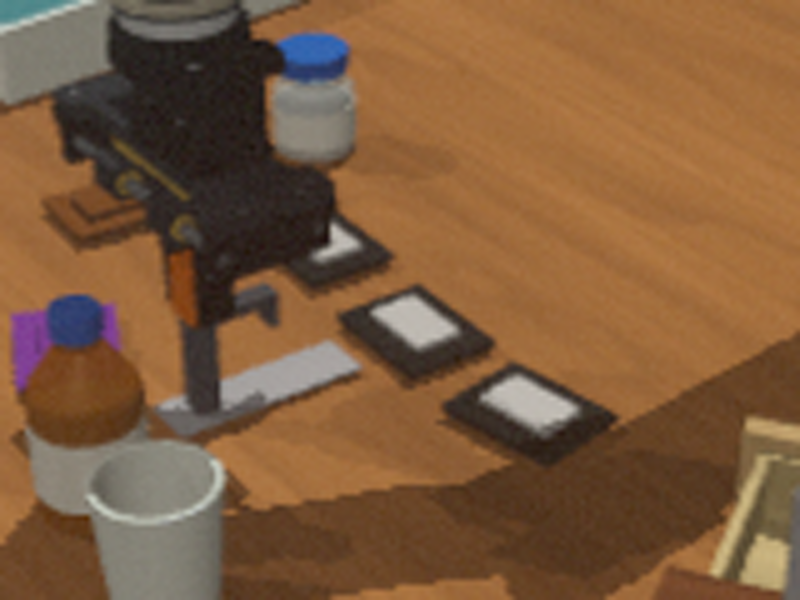

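The blade hovers about 4 mm up, lined up with the middle carrier at crop (415,325). Lowering, then sliding under.

>>> apply_moves([
  [0,0,0.01,0,0,0,0.1],
  [0,0,0.025,0,0,0,0.1],
  [0,0,0.025,0,0,0,0.1],
  [0,0,0.025,0,0,0,0.1],
])

```text
t: 5.68
eef_pos: [668.8, -169.5, 70.9]
eef_rot: [3.14, -0.077, 0.002]
force: [0.2, 0.1, 1.6]
gripper_width: 23.3
gripper_force: 44.7
```

>>> apply_moves([
  [-0.04,0,0,0,0,0,0.1],
  [-0.08,0,0,0,0,0,0.1],
  [-0.11,0,0,0,0,0,0.1],
  [-0.14,0,0,0,0,0,0.1],
  [-0.17,0,0,0,0,0,0.1],
  [-0.19,0,0,0,0,0,0.1],
  [-0.2,0,0,0,0,0,0.1],
  [-0.2,0,0,0,0,0,0.1],
])

```text
t: 6.35
eef_pos: [638.2, -168.1, 70.8]
eef_rot: [3.14, -0.077, 0.001]
force: [1.5, -0.2, 5.4]
gripper_width: 23.8
gripper_force: 44.7
```

```bash
python3 - <<'E'
from plan import *
c,im,d=snap('scene')
s=arm.observe(); print(s['eef_pos'],s['eef_rot'],s['force'])
cv2.imwrite('pics/s3.png',cv2.resize(im[180:260,200:310],(770,560),interpolation=cv2.INTER_CUBIC)[:,:,::-1])
E
```

```text
[ 638.28039915 -168.12878674   70.85960719] [ 3.14040535e+00 -7.73175294e-02  3.60222666e-04] [ 1.26066764 -0.26985885  6.35454202]
```

View pics/s3.png

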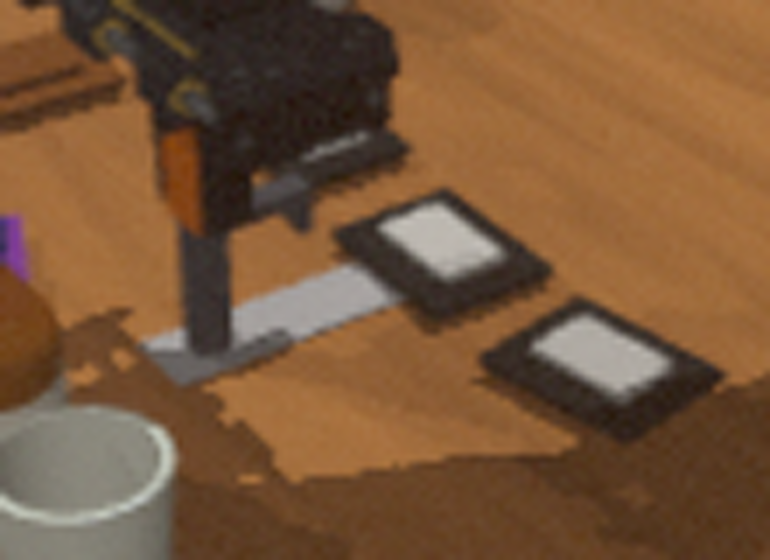

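The blade tip sits under the rim, at crop (400,290). Tipping along the arc.

>>> apply_moves([
  [-0.01,0,-0.04,0,0,0,0.1],
  [-0.02,0,-0.08,0,0,0,0.1],
  [-0.035,0,-0.115,0,0,0,0.1],
  [-0.05,0,-0.147,0,0,0,0.1],
  [-0.075,0,-0.185,0,0,0,0.1],
  [-0.105,0,-0.22,0,0,0,0.1],
  [-0.135,0,-0.247,0,0,0,0.1],
  [-0.17,0,-0.273,0,0,0,0.1],
])

```text
t: 7.07
eef_pos: [612.4, -166.7, 111.9]
eef_rot: [3.14, -0.077, 0.001]
force: [-0.1, 0.0, -0.5]
gripper_width: 23.7
gripper_force: 44.7
```

```bash
python3 - <<'E'
from plan import *
c,im,d=snap('scene')
s=arm.observe(); print(s['eef_pos'],s['eef_rot'],s['force'])
cv2.imwrite('pics/s4.png',cv2.resize(im[180:260,200:310],(550,400),interpolation=cv2.INTER_CUBIC)[:,:,::-1])
E
```

```text
[ 611.57985378 -166.98478512  112.55496849] [ 3.14016773e+00 -7.77625579e-02 -4.46523519e-05] [-1.46828614 -0.17674293 -1.0783255 ]
```

View pics/s4.png

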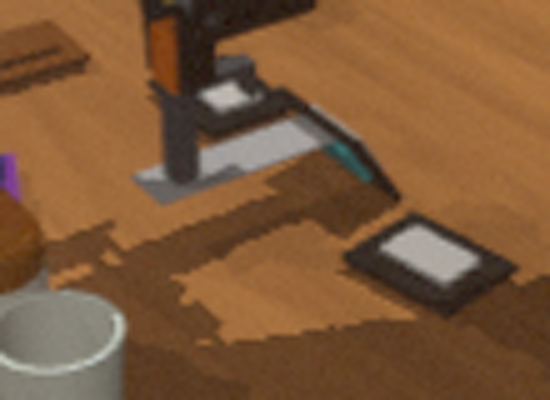

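The carrier stands on the blade at about 55°, with teal glass visible at crop (350,160). Continuing over.

>>> apply_moves([
  [-0.03,0,-0.015,0,0,0,0.1],
  [-0.06,0,-0.028,0,0,0,0.1],
  [-0.09,0,-0.037,0,0,0,0.1],
  [-0.12,0,-0.043,0,0,0,0.1],
  [-0.15,0,-0.046,0,0,0,0.1],
  [-0.18,0,-0.046,0,0,0,0.1],
  [-0.21,0,-0.046,0,0,0,0.1],
  [-0.24,0,-0.046,0,0,0,0.1],
])

```text
t: 7.78
eef_pos: [576.5, -165.0, 118.5]
eef_rot: [3.14, -0.077, 0.0]
force: [-0.7, -0.5, 1.9]
gripper_width: 23.5
gripper_force: 44.7
```

>>> apply_moves([
  [-0.03,0,0,0,0,0,0.1],
  [-0.03,0,0,0,0,0,0.1],
  [0,0,-0.05,0,0,0,0.1],
  [0.1,0,-0.1,0,0,0,0.1],
  [0.3,0,-0.1,0,0,0,0.1],
  [0.5,0,-0.1,0,0,0,0.1],
  [0.6,0,-0.1,0,0,0,0.1],
])

```text
t: 8.37
eef_pos: [670.9, -168.9, 133.8]
eef_rot: [-3.14, 0.076, -0.007]
force: [0.1, 0.1, -1.0]
gripper_width: 23.6
gripper_force: 44.7
```

```bash
cat >> plan.py <<'E'
def frames(c,im,d,box,zs=(10,)):
    """black-framed carriers: dark contours -> rect on frame-top plane, plus mean panel colour"""
    u0,v0,u1,v1=box; hsv=cv2.cvtColor(im,cv2.COLOR_RGB2HSV)
    P=cloud(c,d)
    light=((hsv[...,1]<70)&(hsv[...,2]>110))|((hsv[...,0]>75)&(hsv[...,0]<110)&(hsv[...,1]>60)&(hsv[...,2]>40))
    m=np.zeros(light.shape,np.uint8); m[v0:v1,u0:u1]=light[v0:v1,u0:u1]
    cs,_=cv2.findContours(m,cv2.RETR_EXTERNAL,cv2.CHAIN_APPROX_NONE)
    for k in cs:
        if cv2.contourArea(k)<40: continue
        w=onplane(c,k[:,0,:],15)[:,:2].astype(np.float32); r=cv2.minAreaRect(w)
        mm=np.zeros(m.shape,np.uint8); cv2.drawContours(mm,[k],-1,1,-1)
        print(np.round(r[0],1),np.round(r[1],1),round(r[2],1),'z',np.round(np.nanmedian(P[mm>0][:,2]),1),'rgb',np.round(im[mm>0].mean(0)))
E
python3 - <<'E'
from plan import *
c,im,d=snap('scene'); cv2.imwrite('pics/s5.png',cv2.resize(im[150:270,180:340],(560,420),interpolation=cv2.INTER_CUBIC)[:,:,::-1])
print('scene');frames(c,im,d,(220,185,320,255))
c,im,d=snap('top'); print('top'); frames(c,im,d,(250,215,400,275))
s=arm.observe(); print(s['eef_pos'],s['eef_rot'],s['force'])
E
```

```text
scene
[525.9 -42.3] [34.6 55.4] 6.3 z 14.0 rgb [164. 159. 152.]
[ 450.7 -153. ] [57.4 37.1] 88.6 z 13.3 rgb [ 68. 142. 140.]
[ 545.8 -246.7] [144.9  76.8] 32.1 z 62.7 rgb [164. 159. 154.]
top
[ 447.2 -153.6] [43.1 36.7] 89.7 z 15.7 rgb [ 65. 157. 150.]
[ 455.4 -260.7] [134.5  45.7] 80.1 z 661.9 rgb [152. 141. 116.]
[522.9 -46.9] [34.7 54.9] 8.0 z 14.6 rgb [179. 170. 158.]
[ 669.98460611 -168.5699588   132.92870964] [-3.14002002  0.07517467 -0.00456417] [-0.22985056  0.2413768  -2.18884428]
```

View pics/s5.png

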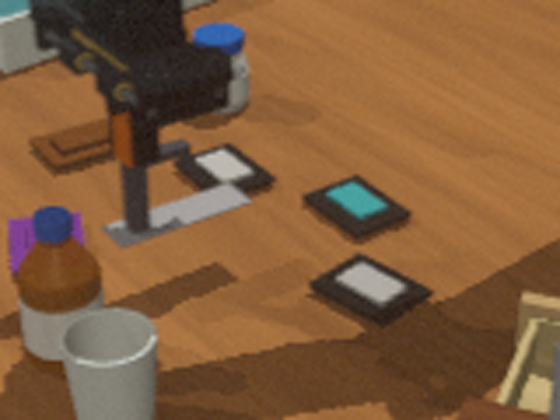

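The middle carrier is now glass-up (teal) at about (449,-153). Carrier1 would land close to it, so I'll first nudge carrier1 toward +y with the blade's side, which also squares it up.

```bash
python3 - <<'E'
from plan import *
plan([(603,-125,133,-90),(603,-125,76.5,-90),(603,-80,76.5,-90),(603,-90,76.5,-90),(603,-90,125,-90),(666,-20,100,-90)])
E
```

```text
at [ 670.  -168.6  132.9]
[-0.46, -0.269, -0.002, -0.0, -0.002, -0.03] rows 2 -> [ 603. -125.  133.]
[-0.0, 0.0, 0.377, -0.0, 0.0, 0.0] rows 2 -> [ 603. -125.   76.]
[0.0, -0.3, -0.0, -0.0, 0.0, 0.0] rows 2 -> [603. -80.  76.]
[-0.0, 0.067, 0.0, 0.0, 0.0, 0.0] rows 1 -> [603. -90.  76.]
[0.0, -0.0, -0.323, 0.0, 0.0, 0.0] rows 2 -> [603. -90. 125.]
[0.42, -0.467, 0.167, 0.0, 0.0, 0.0] rows 3 -> [666. -20. 100.]
```

>>> apply_moves([
  [-0.23,-0.13,0,0,0,-0.03,0.1],
  [-0.46,-0.27,0,0,0,-0.03,0.1],
  [-0.46,-0.27,0.15,0,0,-0.03,0.1],
  [-0.46,-0.27,0.3,0,0,-0.03,0.1],
  [-0.46,-0.27,0.36,0,0,-0.03,0.1],
  [-0.46,-0.27,0.38,0,0,-0.03,0.1],
  [-0.46,-0.27,0.38,0,0,-0.03,0.1],
  [-0.46,-0.27,0.38,0,0,-0.03,0.1],
])

```text
t: 9.13
eef_pos: [600.7, -126.0, 76.9]
eef_rot: [3.141, -0.004, 0.002]
force: [0.0, -0.2, -1.4]
gripper_width: 23.8
gripper_force: 44.7
```

>>> apply_moves([
  [0,-0.04,0,0,0,0,0.1],
  [0,-0.08,0,0,0,0,0.1],
  [0,-0.13,0,0,0,0,0.1],
  [0,-0.18,0,0,0,0,0.1],
  [0,-0.23,0,0,0,0,0.1],
  [0,-0.28,0,0,0,0,0.1],
  [0,-0.3,0,0,0,0,0.1],
  [0,-0.3,0,0,0,0,0.1],
])

```text
t: 9.8
eef_pos: [600.1, -78.9, 76.3]
eef_rot: [-3.141, 0.0, -0.001]
force: [0.6, 0.6, -1.5]
gripper_width: 23.3
gripper_force: 44.7
```

>>> apply_moves([
  [0,0.04,0,0,0,0,0.1],
  [0,0.07,0,0,0,0,0.1],
  [0,0.07,-0.15,0,0,0,0.1],
  [0,0.07,-0.32,0,0,0,0.1],
  [0,0.07,-0.32,0,0,0,0.1],
])

```text
t: 10.22
eef_pos: [603.1, -92.9, 128.7]
eef_rot: [3.14, -0.007, 0.014]
force: [1.4, 0.9, 0.2]
gripper_width: 23.7
gripper_force: 44.7
```

```bash
python3 - <<'E'
from plan import *
c,im,d=snap('scene')
print('scene');frames(c,im,d,(220,185,330,260))
c,im,d=snap('top'); print('top'); frames(c,im,d,(250,215,400,275))
s=arm.observe(); print(s['eef_pos'],s['eef_rot'],s['force'])
E
```

```text
scene
[531.  -17.5] [34.1 54.3] 0.7 z 13.9 rgb [169. 164. 157.]
[ 493.8 -153.6] [ 58.2 123.4] 88.6 z 57.4 rgb [130. 152. 149.]
[ 511.9 -280. ] [55.1 32.8] 86.7 z 13.6 rgb [173. 167. 160.]
top
[ 507.8 -285.7] [53.8 35.1] 86.9 z 15.3 rgb [182. 182. 169.]
[528.6 -22.3] [31.1 52.6] 0.8 z 15.0 rgb [180. 174. 162.]
[600.45196142 -92.30288622 125.04622468] [ 3.14094121 -0.00587691  0.00348058] [ 0.50227172  0.06535616 -1.42212398]
```

>>> apply_moves([
  [0.2,-0.15,0,0,0,0,0.1],
  [0.4,-0.35,0,0,0,0,0.1],
  [0.5,-0.47,0.1,0,0,0,0.1],
  [0.5,-0.47,0.2,0,0,0,0.1],
  [0.5,-0.47,0.3,0,0,0,0.1],
  [0.5,-0.47,0.33,0,0,0,0.1],
  [0.5,-0.47,0.33,0,0,0,0.1],
  [0.5,-0.47,0.33,0,0,0,0.1],
])

```text
t: 10.98
eef_pos: [674.5, -21.5, 73.9]
eef_rot: [3.141, -0.005, -0.002]
force: [0.5, 0.3, -1.0]
gripper_width: 23.9
gripper_force: 44.9
```

```bash
python3 - <<'E'
from plan import *
plan([(676,-21,71,-90)])
c,im,d=snap('scene')
frames(c,im,d,(240,200,330,260))
E
```

```text
at [674.5 -21.5  73.9]
[0.01, -0.004, 0.02, 0.0, 0.001, -0.002] rows 1 -> [676. -21.  71.]
[630.   -9.5] [88.9 37. ] 0.7 z 4.2 rgb [163. 157. 154.]
[531.2 -18.1] [34.4 55.5] 0.6 z 13.7 rgb [178. 173. 166.]
[ 449.8 -151.8] [59.6 36.4] 86.4 z 13.5 rgb [ 65. 138. 136.]
```

>>> apply_moves([
  [0,0,0.02,0,0,0,0.1],
  [0,0,0.02,0,0,0,0.1],
  [0,0,0.02,0,0,0,0.1],
])

```text
t: 11.28
eef_pos: [674.9, -21.0, 71.8]
eef_rot: [3.141, -0.004, 0.0]
force: [-0.0, -0.0, -2.0]
gripper_width: 23.8
gripper_force: 44.9
```

>>> apply_moves([
  [-0.04,0,0,0,0,0,0.1],
  [-0.08,0,0,0,0,0,0.1],
  [-0.11,0,0,0,0,0,0.1],
  [-0.14,0,0,0,0,0,0.1],
  [-0.17,0,0,0,0,0,0.1],
  [-0.19,0,0,0,0,0,0.1],
  [-0.19,0,0,0,0,0,0.1],
])

```text
t: 11.87
eef_pos: [645.7, -20.7, 71.7]
eef_rot: [3.141, -0.003, -0.001]
force: [-0.2, 0.3, -1.3]
gripper_width: 23.8
gripper_force: 44.9
```

```bash
python3 - <<'E'
from plan import *
c,im,d=snap('scene')
frames(c,im,d,(240,200,330,260))
s=arm.observe(); print(s['eef_pos'],s['eef_rot'],s['force'])
E
```

```text
[609.3  -6.7] [71.4 37.9] 0.6 z 1.8 rgb [161. 155. 152.]
[531.2 -18.1] [34.4 55.5] 0.6 z 13.6 rgb [177. 172. 165.]
[646.30924292 -20.6772373   71.79376207] [ 3.14146617e+00 -3.20683720e-03  2.36046246e-04] [ 0.20142251 -0.35034712 -1.39579919]
```

>>> apply_moves([
  [-0.01,0,-0.04,0,0,0,0.1],
  [-0.02,0,-0.08,0,0,0,0.1],
  [-0.035,0,-0.115,0,0,0,0.1],
  [-0.05,0,-0.147,0,0,0,0.1],
  [-0.075,0,-0.185,0,0,0,0.1],
  [-0.105,0,-0.22,0,0,0,0.1],
  [-0.135,0,-0.247,0,0,0,0.1],
  [-0.17,0,-0.273,0,0,0,0.1],
])

```text
t: 12.58
eef_pos: [620.7, -20.7, 113.3]
eef_rot: [3.141, -0.003, 0.001]
force: [1.2, 0.0, -2.2]
gripper_width: 23.4
gripper_force: 44.9
```

>>> apply_moves([
  [-0.03,0,-0.015,0,0,0,0.1],
  [-0.06,0,-0.028,0,0,0,0.1],
  [-0.09,0,-0.037,0,0,0,0.1],
  [-0.12,0,-0.043,0,0,0,0.1],
  [-0.15,0,-0.046,0,0,0,0.1],
  [-0.18,0,-0.046,0,0,0,0.1],
  [-0.21,0,-0.046,0,0,0,0.1],
  [-0.24,0,-0.046,0,0,0,0.1],
])

```text
t: 13.25
eef_pos: [584.5, -20.5, 119.5]
eef_rot: [3.141, -0.003, -0.0]
force: [0.0, 0.3, -0.6]
gripper_width: 23.6
gripper_force: 44.9
```

>>> apply_moves([
  [-0.03,0,0,0,0,0,0.1],
  [-0.03,0,0,0,0,0,0.1],
  [0,0,-0.05,0,0,0,0.1],
  [0.1,0,-0.1,0,0,0,0.1],
  [0.3,0,-0.1,0,0,0,0.1],
  [0.5,0,-0.1,0,0,0,0.1],
  [0.6,0,-0.1,0,0,0,0.1],
])

```text
t: 13.83
eef_pos: [679.2, -20.6, 135.6]
eef_rot: [-3.141, 0.004, -0.008]
force: [0.5, -0.3, -0.9]
gripper_width: 23.4
gripper_force: 44.9
```

```bash
python3 - <<'E'
from plan import *
c,im,d=snap('scene')
frames(c,im,d,(220,185,330,275))
c,im,d=snap('top'); print('top'); frames(c,im,d,(250,215,400,285))
# carrier3: line origin for lifter yaw 177 -> psi -93
y=np.radians(177); dd=np.array([np.cos(y),np.sin(y)]); o=np.array([508.5,-284.5])-dd*147; print(o)
plan([(o[0],o[1]+60,140,-93),(o[0],o[1],75,-93)])
E
```

```text
[737.1 -58.5] [142.3   8.4] 57.9 z 65.7 rgb [130. 127. 115.]
[580.9 -78.2] [41.1 94.2] 87.3 z 65.5 rgb [165. 159. 156.]
[461.6 -18.2] [38.3 57.9] 0.6 z 13.5 rgb [ 68. 143. 140.]
[ 451.4 -151.6] [58.5 38.5] 88.6 z 13.5 rgb [ 65. 138. 136.]
top
[457.4  -7.9] [36.7 21.5] 0.8 z 16.5 rgb [ 60. 150. 144.]
[ 466.4 -107.3] [159.7  62.9] 84.8 z 664.5 rgb [136. 140. 119.]
[ 507.6 -285.7] [54.  35.2] 86.3 z 15.0 rgb [182. 181. 168.]
[ 655.29854161 -292.19338557]
at [678.2 -20.5 134.7]
[-0.075, 0.706, -0.018, -0.0, -0.001, 0.016] rows 3 -> [ 667. -126.  137.]
[-0.057, 0.708, -0.018, -0.0, -0.001, 0.016] rows 3 -> [ 655. -232.  140.]
[0.021, 0.399, 0.433, 0.0, 0.0, 0.0] rows 3 -> [ 655. -292.   75.]
```

Carrier1 is also turned (teal). The purple look-alike blocks the far side of carrier3, so I'll take that one from the robot's side with the blade pointing +x, tipping it outward.

```bash
python3 - <<'E'
from plan import *
c=info('top'); print(onplane(c,[(364,180),(408,215),(414,269)],[10,10,80]))
y=np.radians(-3.3); dd=np.array([np.cos(y),np.sin(y)]); o=np.array([508,-285])-dd*148; print(o)
plan([(580,-100,145,-31),(460,-210,145,28),(o[0],o[1],145,86.7),(o[0],o[1],75,86.7)])
E
```

```text
[[ 699.56581801 -279.66709871   10.        ]
 [ 588.68139771 -417.47785522   10.        ]
 [ 416.07609396 -408.55427536   80.        ]]
[ 360.24541114 -276.48052401]
at [678.2 -20.5 134.7]
[-0.326, 0.266, -0.035, 0.0, -0.001, -0.328] rows 5 -> [629. -60. 140.]
[-0.415, 0.07, -0.035, 0.0, -0.001, -0.328] rows 5 -> [ 580. -100.  145.]
[-0.52, -0.154, 0.0, -0.0, 0.0, -0.328] rows 5 -> [ 520. -155.  145.]
[-0.377, -0.39, -0.0, -0.0, 0.0, -0.328] rows 5 -> [ 460. -210.  145.]
[-0.04, -0.398, -0.0, -0.0, 0.0, -0.326] rows 5 -> [ 410. -243.  145.]
[0.16, -0.366, -0.0, 0.0, -0.0, -0.326] rows 5 -> [ 360. -276.  145.]
[-0.0, 0.0, 0.467, 0.0, -0.0, -0.0] rows 2 -> [ 360. -276.   75.]
```

>>> apply_moves([
  [-0.33,0.27,-0.04,0,0,-0.33,0.1],
  [-0.33,0.27,-0.04,0,0,-0.33,0.1],
  [-0.33,0.27,-0.04,0,0,-0.33,0.1],
  [-0.33,0.27,-0.04,0,0,-0.33,0.1],
  [-0.33,0.27,-0.04,0,0,-0.33,0.1],
])

```text
t: 14.35
eef_pos: [624.5, -61.6, 140.9]
eef_rot: [-3.037, -0.805, 0.0]
force: [-0.0, -0.5, -0.7]
gripper_width: 23.5
gripper_force: 44.9
```

>>> apply_moves([
  [-0.41,0.07,-0.04,0,0,-0.33,0.1],
  [-0.41,0.07,-0.04,0,0,-0.33,0.1],
  [-0.41,0.07,-0.04,0,0,-0.33,0.1],
  [-0.41,0.07,-0.04,0,0,-0.33,0.1],
  [-0.41,0.07,-0.04,0,0,-0.33,0.1],
])

```text
t: 14.77
eef_pos: [576.6, -100.8, 146.8]
eef_rot: [-2.73, -1.554, 0.0]
force: [1.0, 0.9, -1.0]
gripper_width: 23.6
gripper_force: 44.9
```

>>> apply_moves([
  [-0.52,-0.15,0,0,0,-0.33,0.1],
  [-0.52,-0.15,0,0,0,-0.33,0.1],
  [-0.52,-0.15,0,0,0,-0.33,0.1],
  [-0.52,-0.15,0,0,0,-0.33,0.1],
  [-0.52,-0.15,0,0,0,-0.33,0.1],
])

```text
t: 15.18
eef_pos: [517.6, -156.4, 146.6]
eef_rot: [-2.243, -2.199, -0.0]
force: [0.4, -0.4, -1.1]
gripper_width: 24.1
gripper_force: 44.9
```

>>> apply_moves([
  [-0.38,-0.39,0,0,0,-0.33,0.1],
  [-0.38,-0.39,0,0,0,-0.33,0.1],
  [-0.38,-0.39,0,0,0,-0.33,0.1],
  [-0.38,-0.39,0,0,0,-0.33,0.1],
  [-0.38,-0.39,0,0,0,-0.33,0.1],
])

```text
t: 15.6
eef_pos: [458.3, -212.3, 146.6]
eef_rot: [-1.605, -2.701, -0.0]
force: [0.0, 1.0, -0.4]
gripper_width: 23.9
gripper_force: 44.9
```

```bash
python3 - <<'E'
from plan import *
plan([(360.2,-276.5,145,86.7),(360.2,-276.5,75,86.7)]); print(arm.observe()['q'])
E
```

```text
at [ 458.3 -212.3  146.6]
[-0.032, -0.389, 0.005, 0.0, -0.0, -0.323] rows 5 -> [ 409. -244.  146.]
[0.162, -0.356, 0.005, 0.0, -0.0, -0.323] rows 5 -> [ 360. -276.  145.]
[-0.0, 0.0, 0.467, 0.0, -0.0, 0.0] rows 2 -> [ 360. -276.   75.]
[ 0.85615644  0.34428115 -0.61430813  1.98582876  0.25357484  0.88669116
  0.60631914]
```

>>> apply_moves([
  [-0.03,-0.39,0,0,0,-0.32,0.1],
  [-0.03,-0.39,0,0,0,-0.32,0.1],
  [-0.03,-0.39,0,0,0,-0.32,0.1],
  [-0.03,-0.39,0,0,0,-0.32,0.1],
  [-0.03,-0.39,0,0,0,-0.32,0.1],
])

```text
t: 16.02
eef_pos: [409.5, -243.9, 146.6]
eef_rot: [0.883, 3.015, 0.001]
force: [0.2, 0.6, -1.5]
gripper_width: 23.7
gripper_force: 44.9
```

>>> apply_moves([
  [0.16,-0.36,0,0,0,-0.32,0.1],
  [0.16,-0.36,0,0,0,-0.32,0.1],
  [0.16,-0.36,0,0,0,-0.32,0.1],
  [0.16,-0.36,0,0,0,-0.32,0.1],
  [0.16,-0.36,0,0,0,-0.32,0.1],
])

```text
t: 16.43
eef_pos: [360.3, -276.6, 146.6]
eef_rot: [0.106, 3.139, 0.0]
force: [-0.2, 0.6, -1.0]
gripper_width: 24.0
gripper_force: 44.9
```

```bash
python3 - <<'E'
from plan import *
c,im,d=snap('scene'); print('scene'); frames(c,im,d,(215,170,330,275))
c,im,d=snap('top'); print('top'); frames(c,im,d,(250,215,400,285))
plan([(360.2,-276.5,75,86.7)]); print(arm.observe()['q'])
E
```

```text
scene
[739.3 -64.5] [157.2  25. ] 58.5 z 57.2 rgb [133. 130. 119.]
[461.  -18.2] [58.  37.1] 90.0 z 13.8 rgb [ 65. 138. 136.]
[ 451.7 -152.1] [59.3 36.8] 87.8 z 13.5 rgb [53. 95. 92.]
[ 510.8 -280.8] [53.3 35.1] 87.1 z 13.3 rgb [169. 164. 156.]
[ 423.3 -412.9] [90.1 56.5] 54.3 z 29.1 rgb [128. 122. 111.]
top
[ 436.3 -297.1] [34.2 49.5] 89.0 z 78.2 rgb [122. 113. 106.]
[ 447.1 -158.3] [30.6 52.6] 0.7 z 15.6 rgb [ 54. 115. 108.]
[457.6 -23.2] [30.6 52.2] 0.8 z 15.4 rgb [ 66. 160. 153.]
[ 508.4 -286. ] [53.1 34.2] 89.1 z 15.7 rgb [179. 178. 165.]
at [ 360.6 -276.4  146.6]
[0.003, -0.001, 0.477, 0.0, 0.0, -0.008] rows 2 -> [ 360. -276.   75.]
[ 1.26116223  0.30215774 -0.81684731  2.08527758  0.28805148  0.86666856
  1.77896442]
```

>>> apply_moves([
  [0,0,0.15,0,0,0,0.1],
  [0,0,0.3,0,0,0,0.1],
  [0,0,0.42,0,0,0,0.1],
  [0,0,0.48,0,0,0,0.1],
  [0,0,0.48,0,0,0,0.1],
  [0,0,0.48,0,0,0,0.1],
])

```text
t: 17.03
eef_pos: [360.6, -276.5, 74.7]
eef_rot: [0.103, 3.14, 0.0]
force: [-0.2, -1.2, -0.0]
gripper_width: 23.9
gripper_force: 44.9
```

```bash
python3 - <<'E'
from plan import *
plan([(360.2,-276.5,71.5,86.7)]); s=arm.observe(); print(s['q'],s['force'])
E
```

```text
at [ 360.6 -276.5   74.7]
[0.003, -0.001, 0.021, 0.0, 0.0, -0.005] rows 1 -> [ 360. -276.   72.]
[ 1.17170839  0.41706283 -0.73792861  2.15024989  0.42528914  0.72052997
  1.6549627 ] [-0.19818283 -1.21088826 -0.02598978]
```

>>> apply_moves([
  [0,0,0.02,0,0,0,0.1],
  [0,0,0.02,0,0,0,0.1],
  [0,0,0.02,0,0,0,0.1],
])

```text
t: 17.28
eef_pos: [360.5, -277.1, 72.2]
eef_rot: [0.103, 3.139, -0.002]
force: [-1.1, -0.3, -0.7]
gripper_width: 23.4
gripper_force: 44.9
```

>>> apply_moves([
  [-0.04,0,0,0,0,0,0.1],
  [-0.08,0,0,0,0,0,0.1],
  [-0.11,0,0,0,0,0,0.1],
  [-0.14,0,0,0,0,0,0.1],
  [-0.17,0,0,0,0,0,0.1],
  [-0.195,0,0,0,0,0,0.1],
  [-0.205,0,0,0,0,0,0.1],
  [-0.205,0,0,0,0,0,0.1],
])

```text
t: 17.95
eef_pos: [391.3, -278.7, 71.5]
eef_rot: [0.101, 3.14, 0.0]
force: [0.0, 0.1, -0.5]
gripper_width: 23.7
gripper_force: 44.9
```

```bash
python3 - <<'E'
from plan import *
c,im,d=snap('scene'); print('scene'); frames(c,im,d,(215,170,330,275))
cv2.imwrite('pics/s6.png',cv2.resize(im[160:250,200:320],(640,480),interpolation=cv2.INTER_CUBIC)[:,:,::-1])
s=arm.observe(); print(s['eef_pos'],s['force'])
E
```

```text
scene
[739.3 -64.5] [157.2  25. ] 58.5 z 56.9 rgb [134. 131. 119.]
[461.  -18.2] [58.  37.1] 90.0 z 13.7 rgb [ 65. 138. 136.]
[ 452.1 -152.1] [59.3 37.2] 88.6 z 13.3 rgb [51. 91. 88.]
[ 510.8 -280.9] [53.2 34.8] 86.7 z 13.5 rgb [160. 155. 147.]
[ 423.2 -413. ] [89.8 56.5] 54.3 z 27.8 rgb [129. 123. 112.]
[ 390.83144107 -278.6668494    71.41500311] [-0.63960288 -0.23606941 -0.57912732]
```

>>> apply_moves([
  [-0.01,0,-0.04,0,0,0,0.1],
  [-0.02,0,-0.08,0,0,0,0.1],
  [-0.035,0,-0.115,0,0,0,0.1],
  [-0.05,0,-0.147,0,0,0,0.1],
  [-0.075,0,-0.185,0,0,0,0.1],
  [-0.105,0,-0.22,0,0,0,0.1],
  [-0.135,0,-0.247,0,0,0,0.1],
  [-0.17,0,-0.273,0,0,0,0.1],
])

```text
t: 18.67
eef_pos: [416.8, -280.6, 113.1]
eef_rot: [0.102, 3.139, -0.001]
force: [0.0, -0.6, -1.1]
gripper_width: 23.8
gripper_force: 44.9
```

>>> apply_moves([
  [-0.03,0,-0.015,0,0,0,0.1],
  [-0.06,0,-0.028,0,0,0,0.1],
  [-0.09,0,-0.037,0,0,0,0.1],
  [-0.12,0,-0.043,0,0,0,0.1],
  [-0.15,0,-0.046,0,0,0,0.1],
  [-0.18,0,-0.046,0,0,0,0.1],
  [-0.21,0,-0.046,0,0,0,0.1],
  [-0.24,0,-0.046,0,0,0,0.1],
])

```text
t: 19.33
eef_pos: [453.0, -282.8, 119.5]
eef_rot: [0.102, 3.139, -0.0]
force: [0.1, 0.9, 0.2]
gripper_width: 23.5
gripper_force: 44.9
```

>>> apply_moves([
  [-0.03,0,0,0,0,0,0.1],
  [-0.03,0,0,0,0,0,0.1],
  [0,0,-0.05,0,0,0,0.1],
  [0.1,0,-0.1,0,0,0,0.1],
  [0.2,0,-0.1,0,0,0,0.1],
  [0.3,0,-0.1,0,0,0,0.1],
  [0.3,0,-0.1,0,0,0,0.1],
])

```text
t: 19.92
eef_pos: [403.1, -279.9, 134.1]
eef_rot: [-0.105, -3.135, 0.001]
force: [-1.4, -0.3, -1.8]
gripper_width: 23.9
gripper_force: 44.9
```

```bash
python3 - <<'E'
from plan import *
c,im,d=snap('scene'); print('scene'); frames(c,im,d,(215,170,330,275))
c,im,d=snap('top'); print('top'); frames(c,im,d,(250,200,400,285))
cv2.imwrite('pics/t2.png',cv2.resize(im[130:300,60:430],(800,368),interpolation=cv2.INTER_CUBIC)[:,:,::-1])
s=arm.observe(); print(s['eef_pos'],s['force'])
E
```

```text
scene
[739.3 -64.5] [157.2  25. ] 58.5 z 57.7 rgb [134. 131. 120.]
[461.5 -18.4] [58.  37.7] 88.8 z 13.8 rgb [ 65. 138. 136.]
[ 451.7 -151.8] [60.3 37.5] 83.5 z 13.6 rgb [ 56. 105. 102.]
[ 582.3 -283.3] [59.8 36.4] 83.8 z 13.5 rgb [ 64. 137. 135.]
[ 423.3 -412.9] [90.1 56.5] 54.3 z 30.3 rgb [129. 123. 113.]
top
[ 445.6 -158.3] [33.7 52.6] 0.7 z 15.3 rgb [ 55. 122. 116.]
[457.6 -23.2] [30.6 52.2] 0.8 z 15.0 rgb [ 67. 161. 154.]
[ 484.2 -298. ] [34.4 41.3] 89.0 z 66.4 rgb [121. 112. 105.]
[ 579.5 -288.8] [51.8 35.6] 86.1 z 15.6 rgb [ 61. 155. 149.]
[ 406.61821392 -280.21662858  134.7366631 ] [ 0.11690519 -0.2656446  -1.19045334]
```

View pics/t2.png

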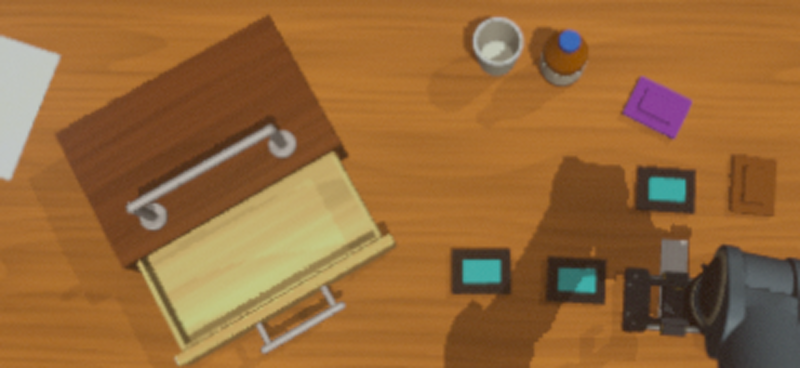

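All three carriers are glass-up (teal at crop (482,272), (577,281), (668,189)). I'll park the lifter upright at (610,-100) on clear bench and hang it last.

```bash
python3 - <<'E'
from plan import *
plan([(610,-100,140,86.7),(610,-100,72,86.7)])
E
```

```text
at [ 406.6 -280.2  134.7]
[-0.637, 0.644, -0.018, -0.0, 0.0, -0.003] rows 4 -> [ 508. -190.  137.]
[-0.64, 0.641, -0.018, -0.0, 0.0, -0.003] rows 4 -> [ 610. -100.  140.]
[0.0, 0.0, 0.453, -0.0, -0.0, 0.0] rows 2 -> [ 610. -100.   72.]
```

>>> apply_moves([
  [-0.2,0.2,-0.05,0,0,0,0.1],
  [-0.4,0.4,-0.05,0,0,0,0.1],
  [-0.6,0.6,-0.05,0,0,0,0.1],
  [-0.64,0.64,-0.05,0,0,0,0.1],
])

```text
t: 20.35
eef_pos: [515.4, -183.8, 143.4]
eef_rot: [0.089, 3.133, 0.006]
force: [0.3, 0.8, -0.5]
gripper_width: 23.5
gripper_force: 44.9
```

>>> apply_moves([
  [-0.2,0.2,0,0,0,0,0.1],
  [-0.4,0.4,0,0,0,0,0.1],
  [-0.6,0.6,0,0,0,0,0.1],
  [-0.64,0.64,0,0,0,0,0.1],
  [-0.64,0.64,0.2,0,0,0,0.1],
  [-0.64,0.64,0.35,0,0,0,0.1],
  [-0.64,0.64,0.42,0,0,0,0.1],
  [-0.64,0.64,0.42,0,0,0,0.1],
])

```text
t: 21.02
eef_pos: [609.5, -100.7, 76.0]
eef_rot: [-0.101, -3.135, -0.001]
force: [-0.2, 0.3, -1.8]
gripper_width: 23.8
gripper_force: 44.9
```

>>> apply_moves([
  [0,0,0.02,0,0,0,0.1],
  [0,0,0.032,0,0,0,0.1],
  [0,0,0.032,0,0,0,0.1],
  [0,0,0.032,0,0,0,0.1],
  [0,0,0.032,0,0,0,0.6],
  [0,0,0.032,0,0,0,0.6],
  [0,0,0.032,0,0,0,0.6],
  [0,0,0.032,0,0,0,0.6],
])

```text
t: 21.68
eef_pos: [611.5, -100.7, 74.5]
eef_rot: [0.102, 3.139, -0.0]
force: [-0.6, 0.6, 0.3]
gripper_width: 42.7
gripper_force: 0.0
```

>>> apply_moves([
  [0,0,0,0,0,0,0.6],
  [0,0,0,0,0,0,0.6],
  [0,0,-0.2,0,0,0,0.7],
  [0,0,-0.5,0,0,0,1],
  [0,0,-0.7,0,0,0,1],
  [0,0,-0.7,0,0,0,1],
])

```text
t: 22.18
eef_pos: [615.7, -99.8, 186.6]
eef_rot: [0.101, 3.127, -0.001]
force: [0.6, 0.2, 0.3]
gripper_width: 70.9
gripper_force: 0.0
```

```bash
python3 - <<'E'
from plan import *
c,im,d=snap('scene'); P=cloud(c,d)
frames(c,im,d,(215,170,330,275))
g=P[(P[...,2]>75)&(P[...,2]<106)&(abs(P[...,0]-610)<30)&(abs(P[...,1]+100)<30)]; print('grip',len(g),g.min(0),g.max(0))
print(arm.observe()['q'])
plan([(459,-21,140,0),(459,-21,40,0),(459,-21,3,0)])
E
```

```text
[739.3 -64.5] [157.2  25. ] 58.5 z 57.6 rgb [128. 125. 114.]
[656.1 -90.7] [24.8 64.7] 87.4 z 1.2 rgb [159. 153. 151.]
[462.2 -17.2] [55.7 36.5] 88.9 z 13.7 rgb [54. 94. 92.]
[ 450.2 -152.1] [59.  37.3] 86.4 z 13.6 rgb [ 66. 138. 136.]
[ 582.3 -283.3] [59.8 36.4] 83.8 z 13.1 rgb [ 65. 139. 137.]
[ 423.3 -412.9] [90.1 56.5] 54.3 z 19.6 rgb [128. 121. 109.]
grip 113 [ 599.81439131 -113.08475358   75.10617089] [620.98257449 -85.04702012 104.5253852 ]
[ 0.64365136  0.52930157 -0.77519412  1.6833028   0.41164202  1.09041831
  1.25158954]
at [ 613.9 -100.2  183.3]
[0.534, 0.23, 0.14, 0.002, 0.002, 0.479] rows 7 -> [536. -61. 162.]
[0.546, -0.196, 0.142, 0.002, 0.002, 0.479] rows 7 -> [459. -21. 140.]
[-0.0, 0.0, 0.667, -0.0, -0.0, -0.0] rows 3 -> [459. -21.  40.]
[-0.0, 0.0, 0.247, 0.0, 0.0, 0.0] rows 1 -> [459. -21.   3.]
```

>>> apply_moves([
  [0.2,0.08,0,0,0,0.08,1],
  [0.53,0.23,0.05,0,0,0.48,1],
  [0.53,0.23,0.1,0,0,0.48,1],
  [0.53,0.23,0.14,0,0,0.48,1],
  [0.53,0.23,0.14,0,0,0.48,1],
  [0.53,0.23,0.14,0,0,0.48,1],
  [0.53,0.23,0.14,0,0,0.48,1],
  [0.53,0.23,0.14,0,0,0.48,1],
])

```text
t: 22.9
eef_pos: [533.6, -61.0, 157.3]
eef_rot: [-1.245, -2.883, 0.001]
force: [-0.0, 0.6, -0.4]
gripper_width: 87.0
gripper_force: 0.0
```

>>> apply_moves([
  [0.55,-0.2,0.14,0,0,0.48,1],
  [0.55,-0.2,0.14,0,0,0.48,1],
  [0.55,-0.2,0.14,0,0,0.48,1],
  [0.55,-0.2,0.14,0,0,0.48,1],
  [0.55,-0.2,0.14,0,0,0.48,1],
  [0.55,-0.2,0.14,0,0,0.48,1],
  [0.55,-0.2,0.14,0,0,0.48,1],
  [0.55,-0.2,0.14,0,0,0.48,1],
])

```text
t: 23.57
eef_pos: [455.7, -21.3, 136.8]
eef_rot: [-2.218, -2.225, 0.001]
force: [0.8, -0.1, 0.8]
gripper_width: 87.3
gripper_force: 0.0
```

```bash
python3 - <<'E'
from plan import *
c,im,d=snap('wrist','w3.png'); frames(c,im,d,(0,0,560,420))
plan([(459,-21,40,0),(459,-21,3,0)])
E
```

```text
[ 448.8 -165.5] [35.9 34.1] 88.2 z 15.6 rgb [ 54. 191. 187.]
[624.2 -94.9] [35.  92.5] 86.5 z 2.8 rgb [173. 168. 163.]
[460.  -20.8] [33.2 54.1] 1.0 z 15.7 rgb [ 54. 171. 167.]
at [455.7 -21.3 136.8]
[0.002, 0.022, 0.645, -0.0, -0.0, 0.002] rows 3 -> [459. -21.  40.]
[0.0, 0.0, 0.247, -0.0, -0.0, 0.0] rows 1 -> [459. -21.   3.]
```

>>> apply_moves([
  [0,0.03,0.2,0,0,0,1],
  [0,0.03,0.4,0,0,0,1],
  [0,0.03,0.6,0,0,0,1],
  [0,0.03,0.75,0,0,0,1],
  [0,0.03,0.84,0,0,0,1],
  [0,0.03,0.885,0,0,0,1],
  [0,0.03,0.885,0,0,0,1],
])

```text
t: 24.2
eef_pos: [459.5, -21.3, 3.0]
eef_rot: [-2.22, -2.22, 0.003]
force: [-0.3, -0.2, 0.4]
gripper_width: 87.1
gripper_force: 0.0
```

>>> apply_moves([
  [0,0,0,0,0,0,0.6],
  [0,0,0,0,0,0,0.6],
  [0,0,0,0,0,0,0.6],
  [0,0,0,0,0,0,0.6],
  [0,0,0,0,0,0,0.6],
  [0,0,0,0,0,0,0.6],
], force=25)

```text
t: 24.7
eef_pos: [460.7, -21.5, 5.0]
eef_rot: [2.223, 2.218, 0.001]
force: [-0.4, 0.4, 6.1]
gripper_width: 63.3
gripper_force: 25.0
```

```bash
cat >> plan.py <<'E'
F=np.array([492.,292.]); XD=np.array([np.cos(np.radians(30.9)),np.sin(np.radians(30.9))]); YD=np.array([-XD[1],XD[0]])
def dr(x,y): return F+x*XD+y*YD
E
python3 - <<'E'
from plan import *
s=arm.observe(); print(s['eef_pos'],s['gripper_width'],s['gripper_force'],s['force'])
a=dr(-30,98); print(a)
p=s['eef_pos']
plan([(p[0],p[1],120,0),(*a,120,30.9),(*a,30,30.9)])
E
```

```text
[460.74919182 -21.49132069   5.01706277] 63.32889781908507 24.98681277036667 [-0.35591763  0.39801386  6.14310104]
[415.93101013 360.6841232 ]
at [460.7 -21.5   5. ]
[-0.0, 0.001, -0.767, 0.001, 0.0, -0.001] rows 3 -> [461. -21. 120.]
[0.849, -0.1, 0.0, -0.0, -0.0, -0.114] rows 4 -> [446. 106. 120.]
[0.853, 0.054, 0.0, -0.0, 0.0, -0.114] rows 4 -> [431. 233. 120.]
[0.83, 0.206, 0.0, -0.0, 0.0, -0.114] rows 4 -> [416. 361. 120.]
[0.0, 0.0, 0.6, -0.0, 0.0, 0.0] rows 3 -> [416. 361.  30.]
```

>>> apply_moves([
  [0,0,-0.2,0,0,0,0.6],
  [0,0,-0.45,0,0,0,0.6],
  [0,0,-0.7,0,0,0,0.6],
  [0,0,-0.77,0,0,0,0.6],
  [0,0,-0.77,0,0,0,0.6],
])

```text
t: 25.12
eef_pos: [462.7, -21.5, 122.7]
eef_rot: [2.22, 2.215, 0.007]
force: [-0.6, 0.1, -0.9]
gripper_width: 63.5
gripper_force: 25.0
```

>>> apply_moves([
  [0.25,-0.03,0,0,0,-0.04,0.6],
  [0.5,-0.06,0,0,0,-0.08,0.6],
  [0.75,-0.09,0,0,0,-0.114,0.6],
  [0.85,-0.1,0,0,0,-0.114,0.6],
  [0.85,-0.1,0,0,0,-0.114,0.6],
])

```text
t: 25.53
eef_pos: [443.8, 110.4, 118.4]
eef_rot: [-2.005, -2.415, 0.0]
force: [0.3, -0.0, -0.2]
gripper_width: 63.3
gripper_force: 25.0
```

>>> apply_moves([
  [0.25,0.02,0,0,0,-0.04,0.6],
  [0.5,0.03,0,0,0,-0.08,0.6],
  [0.75,0.05,0,0,0,-0.114,0.6],
  [0.85,0.05,0,0,0,-0.114,0.6],
  [0.85,0.05,0,0,0,-0.114,0.6],
])

```text
t: 25.95
eef_pos: [428.9, 236.4, 118.5]
eef_rot: [-1.784, -2.583, -0.0]
force: [0.3, 0.6, -1.3]
gripper_width: 63.5
gripper_force: 25.0
```

>>> apply_moves([
  [0.25,0.06,0,0,0,-0.04,0.6],
  [0.5,0.12,0,0,0,-0.08,0.6],
  [0.75,0.18,0,0,0,-0.114,0.6],
  [0.83,0.21,0,0,0,-0.114,0.6],
  [0.83,0.21,0,0,0,-0.114,0.6],
  [0.83,0.21,0,0,0,-0.114,0.6],
])

```text
t: 26.45
eef_pos: [416.7, 358.8, 118.1]
eef_rot: [-1.556, -2.729, 0.006]
force: [0.8, -0.9, -1.1]
gripper_width: 63.6
gripper_force: 25.0
```

```bash
python3 - <<'E'
from plan import *
c,im,d=snap('wrist','w3.png'); P=cloud(c,d)
s=arm.observe(); print(s['gripper_width'],s['gripper_force'])
plan([(*dr(-30,98),27,30.9)])
c,im,d=snap('top'); P=cloud(c,d); q=P[np.isfinite(P[...,0])]
L=np.c_[(q[:,:2]-F)@XD,(q[:,:2]-F)@YD,q[:,2]]
for lo,hi,nm in((66,78,'front'),(56,66,'sidewall'),(40,54,'handle'),(17,28,'floor')):
    k=L[(L[:,2]>lo)&(L[:,2]<hi)&(abs(L[:,1])<170)&(L[:,0]>-180)&(L[:,0]<45)]
    print(nm,len(k), np.round(np.percentile(k,[2,50,98],axis=0),0).tolist() if len(k) else '')
cv2.imwrite('pics/t3.png',cv2.resize(im[150:320,60:300],(800,566),interpolation=cv2.INTER_CUBIC)[:,:,::-1])
E
```

```text
63.57755858809544 24.985022842884064
at [417.1 357.8 118.2]
[0.022, 0.005, 0.608, -0.002, 0.002, -0.004] rows 3 -> [416. 361.  27.]
front 383 [[-102.0, -162.0, 66.0], [-94.0, -58.0, 71.0], [-83.0, 42.0, 76.0]]
sidewall 228 [[-102.0, -154.0, 57.0], [-81.0, -103.0, 61.0], [37.0, 45.0, 66.0]]
handle 174 [[-142.0, -154.0, 41.0], [-133.0, -38.0, 50.0], [-76.0, 32.0, 54.0]]
floor 2671 [[-73.0, -143.0, 18.0], [-14.0, -35.0, 22.0], [43.0, 77.0, 27.0]]
```

View pics/t3.png

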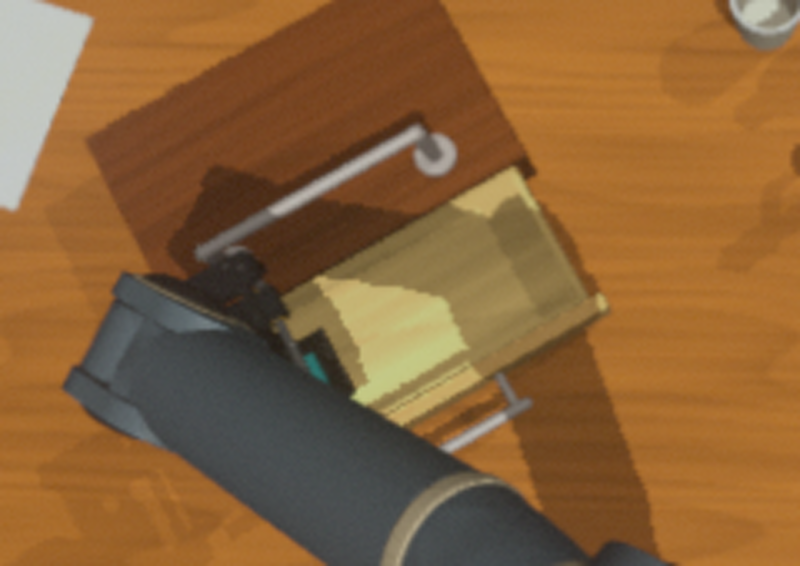

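```bash
python3 - <<'E'
from plan import *
for n in('top','scene'):
    c,im,d=snap(n); P=cloud(c,d); q=P[np.isfinite(P[...,0])]
    L=np.c_[(q[:,:2]-F)@XD,(q[:,:2]-F)@YD,q[:,2]]
    k=L[(L[:,2]>187)&(L[:,2]<330)&(abs(L[:,1]-98)<90)&(L[:,0]>-10)&(L[:,0]<140)]
    for z0 in range(187,330,20):
        s=k[(k[:,2]>=z0)&(k[:,2]<z0+20)]; 
        if len(s)>4: print(n,z0,len(s),np.round(np.percentile(s[:,0],[2,98])),np.round(np.percentile(s[:,1],[2,98])))
    r=L[(L[:,2]>165)&(L[:,2]<184)&(L[:,0]>75)&(L[:,0]<120)&(abs(L[:,1])<130)]; print('rail',np.round(np.percentile(r,[2,50,98],axis=0)).tolist())
E
```

```text
top 187 41 [-9. 50.] [57. 71.]
top 207 125 [ 3. 59.] [55. 94.]
top 227 226 [-1. 61.] [ 56. 103.]
rail [[86.0, -104.0, 171.0], [91.0, -2.0, 178.0], [98.0, 101.0, 183.0]]
scene 187 306 [23. 59.] [ 57. 131.]
scene 207 331 [-9. 66.] [ 57. 130.]
scene 227 503 [-9. 66.] [ 59. 129.]
scene 287 281 [-9.  8.] [ 66. 124.]
scene 307 265 [-9.  7.] [ 66. 124.]
scene 327 25 [-8.  5.] [ 66. 121.]
rail [[92.0, -101.0, 168.0], [99.0, 8.0, 177.0], [102.0, 105.0, 181.0]]
```

The crop shows c1 held over the left part of the drawer. The gripper body ends at x=66 against the rail at 85, so it clears. Lowering.

>>> apply_moves([
  [0.02,0,0.15,0,0,0,0.6],
  [0.02,0,0.3,0,0,0,0.6],
  [0.02,0,0.45,0,0,0,0.6],
  [0.02,0,0.55,0,0,0,0.6],
  [0.02,0,0.59,0,0,0,0.6],
  [0.02,0,0.6,0,0,0,0.6],
  [0.02,0,0.6,0,0,0,0.6],
])

```text
t: 27.23
eef_pos: [415.6, 362.8, 30.0]
eef_rot: [1.556, 2.729, -0.0]
force: [-0.2, -0.2, -0.5]
gripper_width: 63.7
gripper_force: 25.0
```

>>> apply_moves([
  [0,0,0,0,0,0,0.6],
  [0,0,0,0,0,0,0.86],
  [0,0,0,0,0,0,0.86],
  [0,0,0,0,0,0,0.86],
  [0,0,0,0,0,0,0.86],
  [0,0,-0.2,0,0,0,0.86],
  [0,0,-0.45,0,0,0,0.86],
  [0,0,-0.7,0,0,0,0.86],
])

```text
t: 27.9
eef_pos: [414.4, 362.8, 135.4]
eef_rot: [-1.554, -2.729, 0.003]
force: [0.7, -0.2, 0.5]
gripper_width: 74.9
gripper_force: 0.0
```

```bash
python3 - <<'E'
from plan import *
c,im,d=snap('wrist'); frames(c,im,d,(0,0,560,420))
print(dr(-30,98))
plan([(448,-155,120,-2)])
E
```

```text
[379.3 208.7] [81.7  8.6] 29.8 z 223.7 rgb [118. 118. 113.]
[345.2 241.4] [40.7 26.8] 73.4 z 50.6 rgb [170. 162. 154.]
[590.8 408. ] [11.8 21.2] 86.9 z 90.5 rgb [119. 115. 111.]
[568.  412.5] [12.2 34.2] 38.1 z 90.7 rgb [116. 113. 109.]
[587.8 442.1] [14.4 29.3] 89.3 z 90.5 rgb [122. 117. 113.]
[418.2 355.1] [37.1 62.5] 31.4 z 37.7 rgb [ 35. 128. 125.]
[415.93101013 360.6841232 ]
at [417.5 367.1 143.3]
[-0.774, -0.401, 0.033, 0.002, -0.001, 0.091] rows 4 -> [425. 237. 138.]
[-0.823, -0.287, 0.035, 0.002, -0.001, 0.091] rows 4 -> [433. 106. 132.]
[-0.856, -0.167, 0.036, 0.002, -0.001, 0.091] rows 4 -> [440. -24. 126.]
[-0.871, -0.043, 0.038, 0.002, -0.001, 0.091] rows 4 -> [ 448. -155.  120.]
```

>>> apply_moves([
  [-0.2,-0.1,0,0,0,0.02,0.9],
  [-0.4,-0.2,0,0,0,0.05,1],
  [-0.65,-0.33,0.03,0,0,0.09,1],
  [-0.77,-0.4,0.03,0,0,0.09,1],
  [-0.77,-0.4,0.03,0,0,0.09,1],
])

```text
t: 28.37
eef_pos: [422.7, 227.1, 129.5]
eef_rot: [1.752, 2.605, -0.008]
force: [0.3, 0.6, -0.4]
gripper_width: 86.0
gripper_force: 0.0
```

>>> apply_moves([
  [-0.25,-0.09,0,0,0,0.03,1],
  [-0.5,-0.18,0,0,0,0.06,1],
  [-0.75,-0.26,0.03,0,0,0.09,1],
  [-0.82,-0.29,0.03,0,0,0.09,1],
  [-0.82,-0.29,0.03,0,0,0.09,1],
])

```text
t: 28.78
eef_pos: [429.6, 99.7, 125.5]
eef_rot: [1.931, 2.477, -0.003]
force: [0.3, 0.5, 0.0]
gripper_width: 87.0
gripper_force: 0.0
```

>>> apply_moves([
  [-0.25,-0.05,0,0,0,0.03,1],
  [-0.5,-0.1,0,0,0,0.06,1],
  [-0.75,-0.15,0.03,0,0,0.09,1],
  [-0.86,-0.17,0.03,0,0,0.09,1],
  [-0.86,-0.17,0.03,0,0,0.09,1],
])

```text
t: 29.2
eef_pos: [437.7, -30.9, 121.2]
eef_rot: [2.1, 2.335, -0.0]
force: [-0.0, 0.6, 0.7]
gripper_width: 86.9
gripper_force: 0.0
```

>>> apply_moves([
  [-0.25,-0.01,0,0,0,0.03,1],
  [-0.5,-0.02,0,0,0,0.06,1],
  [-0.75,-0.04,0.03,0,0,0.09,1],
  [-0.87,-0.04,0.04,0,0,0.09,1],
  [-0.87,-0.04,0.04,0,0,0.09,1],
  [-0.87,-0.04,0.04,0,0,0.09,1],
])

```text
t: 29.7
eef_pos: [446.7, -157.1, 115.4]
eef_rot: [-2.253, -2.189, -0.003]
force: [0.0, 0.3, -0.2]
gripper_width: 87.0
gripper_force: 0.0
```

```bash
python3 - <<'E'
from plan import *
c,im,d=snap('wrist'); frames(c,im,d,(0,0,560,420))
c,im,d=snap('scene'); frames(c,im,d,(215,170,330,275))
plan([(448,-155,3,-2)])
E
```

```text
[ 449.1 -155.4] [53.8 33.3] 88.0 z 15.7 rgb [ 48. 157. 154.]
[617.7 -99.9] [34.5 80. ] 86.3 z 2.9 rgb [130. 126. 121.]
[713.2 -51.8] [162.7  82.7] 58.5 z 36.6 rgb [142. 138. 130.]
[ 451.5 -151.7] [60.6 36.2] 82.5 z 13.6 rgb [ 59. 117. 115.]
[ 582.3 -283.3] [59.8 36.4] 83.8 z 13.5 rgb [ 65. 138. 136.]
[ 423.3 -412.9] [90.1 56.5] 54.3 z 28.0 rgb [130. 124. 113.]
at [ 446.3 -155.8  115.5]
[0.005, 0.01, 0.75, 0.0, -0.001, 0.006] rows 3 -> [ 448. -155.    3.]
```

Aligned. Grasping c2.

>>> apply_moves([
  [0.01,0.02,0.2,0,0,0,1],
  [0.01,0.02,0.4,0,0,0,1],
  [0.01,0.02,0.6,0,0,0,1],
  [0.01,0.02,0.7,0,0,0,1],
  [0.01,0.02,0.735,0,0,0,1],
  [0.01,0.02,0.735,0,0,0,1],
  [0.01,0.02,0.735,0,0,0,1],
])

```text
t: 30.38
eef_pos: [449.5, -156.0, 5.8]
eef_rot: [2.252, 2.189, 0.002]
force: [0.7, -0.6, 0.3]
gripper_width: 86.9
gripper_force: 0.0
```

>>> apply_moves([
  [0,0,0,0,0,0,0.6],
  [0,0,0,0,0,0,0.6],
  [0,0,0,0,0,0,0.6],
  [0,0,0,0,0,0,0.6],
  [0,0,0,0,0,0,0.6],
  [0,0,0,0,0,0,0.6],
])

```text
t: 30.88
eef_pos: [448.9, -157.5, 5.6]
eef_rot: [2.254, 2.187, 0.0]
force: [-0.5, -0.4, 4.5]
gripper_width: 63.3
gripper_force: 25.0
```

```bash
python3 - <<'E'
from plan import *
s=arm.observe(); print(s['gripper_width'],s['gripper_force'],s['force'])
a=dr(-30,0); p=s['eef_pos']; print(a)
plan([(p[0],p[1],120,-2),(*a,120,30.9),(*a,30,30.9)])
E
```

```text
63.25351031067941 24.993829429149628 [-0.54217496 -0.38958786  4.49502895]
[466.25805283 276.59376244]
at [ 448.9 -157.5    5.6]
[-0.0, 0.001, -0.763, 0.001, 0.0, 0.003] rows 3 -> [ 449. -157.  120.]
[0.965, 0.005, 0.0, 0.0, -0.0, -0.122] rows 4 -> [455. -13. 120.]
[0.947, 0.189, 0.0, 0.0, -0.0, -0.122] rows 4 -> [460. 132. 120.]
[0.894, 0.365, 0.0, 0.0, -0.0, -0.122] rows 4 -> [466. 277. 120.]
[0.0, 0.0, 0.6, -0.0, -0.0, -0.0] rows 3 -> [466. 277.  30.]
```

>>> apply_moves([
  [0,0,-0.2,0,0,0,0.6],
  [0,0,-0.45,0,0,0,0.6],
  [0,0,-0.7,0,0,0,0.6],
  [0,0,-0.77,0,0,0,0.6],
  [0,0,-0.77,0,0,0,0.6],
])

```text
t: 31.3
eef_pos: [450.6, -157.9, 123.4]
eef_rot: [2.251, 2.182, 0.004]
force: [0.2, -0.2, -0.4]
gripper_width: 63.2
gripper_force: 25.0
```

>>> apply_moves([
  [0.25,0,0,0,0,-0.04,0.6],
  [0.5,0,0,0,0,-0.08,0.6],
  [0.75,0,0,0,0,-0.122,0.6],
  [0.96,0,0,0,0,-0.122,0.6],
  [0.96,0,0,0,0,-0.122,0.6],
])

```text
t: 31.72
eef_pos: [451.7, -6.4, 119.2]
eef_rot: [-2.021, -2.401, -0.003]
force: [-0.5, -0.4, -0.7]
gripper_width: 63.1
gripper_force: 25.0
```

>>> apply_moves([
  [0.25,0.05,0,0,0,-0.04,0.6],
  [0.5,0.1,0,0,0,-0.08,0.6],
  [0.75,0.15,0,0,0,-0.122,0.6],
  [0.95,0.19,0,0,0,-0.122,0.6],
  [0.95,0.19,0,0,0,-0.122,0.6],
])

```text
t: 32.13
eef_pos: [456.9, 138.9, 119.5]
eef_rot: [-1.782, -2.582, -0.005]
force: [-0.3, 0.1, -0.6]
gripper_width: 63.2
gripper_force: 25.0
```

>>> apply_moves([
  [0.25,0.1,0,0,0,-0.04,0.6],
  [0.5,0.2,0,0,0,-0.08,0.6],
  [0.75,0.3,0,0,0,-0.122,0.6],
  [0.89,0.365,0,0,0,-0.122,0.6],
  [0.89,0.365,0,0,0,-0.122,0.6],
  [0.89,0.365,0,0,0,-0.122,0.6],
])

```text
t: 32.63
eef_pos: [462.1, 276.5, 118.5]
eef_rot: [-1.537, -2.737, 0.004]
force: [-0.0, 0.1, -1.0]
gripper_width: 63.4
gripper_force: 25.0
```

```bash
python3 - <<'E'
from plan import *
s=arm.observe(); print(s['gripper_width'],s['gripper_force'])
plan([(*dr(-30,0),29,30.9)])
E
```

```text
63.40820115512827 24.992568790912628
at [462.1 276.5 118.5]
[-0.014, 0.026, 0.597, -0.002, -0.0, 0.005] rows 3 -> [466. 277.  29.]
```

>>> apply_moves([
  [0,0.02,0.15,0,0,0,0.6],
  [0,0.02,0.3,0,0,0,0.6],
  [0,0.02,0.45,0,0,0,0.6],
  [0,0.02,0.55,0,0,0,0.6],
  [0,0.02,0.59,0,0,0,0.6],
  [0,0.02,0.6,0,0,0,0.6],
  [0,0.02,0.6,0,0,0,0.6],
])

```text
t: 33.22
eef_pos: [465.9, 276.5, 30.1]
eef_rot: [-1.544, -2.736, 0.002]
force: [-0.1, -0.4, -0.8]
gripper_width: 63.0
gripper_force: 25.0
```

>>> apply_moves([
  [0,0,0,0,0,0,0.6],
  [0,0,0,0,0,0,0.86],
  [0,0,0,0,0,0,0.86],
  [0,0,0,0,0,0,0.86],
  [0,0,0,0,0,0,0.86],
  [0,0,-0.2,0,0,0,0.86],
  [0,0,-0.45,0,0,0,0.86],
  [0,0,-0.8,0,0,0,0.86],
])

```text
t: 33.88
eef_pos: [464.8, 277.1, 139.8]
eef_rot: [-1.54, -2.736, 0.005]
force: [1.5, 0.5, 0.2]
gripper_width: 74.5
gripper_force: 0.0
```

```bash
python3 - <<'E'
from plan import *
c,im,d=snap('wrist'); frames(c,im,d,(0,0,560,420))
print(dr(-30,0))
c,im,d=snap('scene'); frames(c,im,d,(215,170,270,275))
plan([(500,50,150,14),(581,-286,150,-4)])
E
```

```text
[430.  118.9] [87.2  7.8] 32.0 z 228.2 rgb [117. 117. 112.]
[471.6 271.8] [36.8 62.3] 30.4 z 37.7 rgb [ 33. 124. 121.]
[376.8 206.8] [ 40. 152.] 28.4 z 50.7 rgb [169. 161. 154.]
[558.9 458. ] [54.4 50.5] 35.0 z 90.8 rgb [165. 158. 153.]
[395.8 360.5] [37.4 60. ] 26.4 z 37.6 rgb [ 68. 187. 183.]
[466.25805283 276.59376244]
[724.7 -80.5] [189.7  83.2] 30.5 z 29.1 rgb [144. 140. 131.]
[ 582.3 -283.3] [59.8 36.4] 83.8 z 13.2 rgb [ 66. 139. 137.]
[ 423.3 -412.9] [90.1 56.5] 54.3 z 27.5 rgb [130. 123. 112.]
at [469.2 281.1 146.3]
[-0.712, -0.311, -0.016, 0.004, -0.001, 0.096] rows 3 -> [485. 166. 148.]
[-0.751, -0.201, -0.014, 0.004, -0.001, 0.096] rows 3 -> [500.  50. 150.]
[-0.768, -0.006, 0.0, -0.0, 0.0, 0.067] rows 3 -> [527. -62. 150.]
[-0.764, 0.074, 0.0, -0.0, 0.0, 0.067] rows 3 -> [ 554. -174.  150.]
[-0.752, 0.154, 0.0, -0.0, 0.0, 0.067] rows 3 -> [ 581. -286.  150.]
```

>>> apply_moves([
  [-0.25,-0.1,0,0,0,0.03,1],
  [-0.5,-0.2,0,0,0,0.06,1],
  [-0.71,-0.31,-0.02,0,0,0.096,1],
  [-0.71,-0.31,-0.02,0,0,0.096,1],
])

```text
t: 34.32
eef_pos: [482.2, 153.8, 141.9]
eef_rot: [1.759, 2.6, -0.01]
force: [0.1, -0.9, -1.0]
gripper_width: 85.9
gripper_force: 0.0
```

>>> apply_moves([
  [-0.25,-0.07,0,0,0,0.03,1],
  [-0.5,-0.14,0,0,0,0.06,1],
  [-0.75,-0.2,-0.02,0,0,0.096,1],
  [-0.75,-0.2,-0.02,0,0,0.096,1],
])

```text
t: 34.65
eef_pos: [497.8, 38.3, 145.3]
eef_rot: [1.95, 2.459, -0.007]
force: [0.1, -0.4, -0.6]
gripper_width: 86.9
gripper_force: 0.0
```

>>> apply_moves([
  [-0.25,0,0,0,0,0.03,1],
  [-0.5,0,0,0,0,0.06,1],
  [-0.77,0,0,0,0,0.067,1],
  [-0.77,0,0,0,0,0.067,1],
])

```text
t: 34.98
eef_pos: [525.8, -74.2, 145.2]
eef_rot: [2.075, 2.354, -0.005]
force: [-0.3, -0.8, -0.6]
gripper_width: 87.4
gripper_force: 0.0
```

>>> apply_moves([
  [-0.25,0.02,0,0,0,0.03,1],
  [-0.5,0.05,0,0,0,0.06,1],
  [-0.76,0.07,0,0,0,0.067,1],
  [-0.76,0.07,0,0,0,0.067,1],
])

```text
t: 35.32
eef_pos: [551.2, -186.0, 145.1]
eef_rot: [2.195, 2.242, -0.005]
force: [0.5, -1.5, -0.1]
gripper_width: 86.9
gripper_force: 0.0
```

>>> apply_moves([
  [-0.25,0.05,0,0,0,0.03,0.95],
  [-0.5,0.1,0,0,0,0.06,0.95],
  [-0.75,0.15,0,0,0,0.067,0.95],
  [-0.75,0.15,0,0,0,0.067,0.95],
  [-0.75,0.15,0,0,0,0.067,0.95],
])

```text
t: 35.73
eef_pos: [576.3, -290.5, 144.8]
eef_rot: [-2.305, -2.134, 0.001]
force: [0.5, 1.4, -0.7]
gripper_width: 82.7
gripper_force: 0.0
```

```bash
python3 - <<'E'
from plan import *
c,im,d=snap('wrist'); frames(c,im,d,(0,0,560,420))
plan([(581,-286,3,-4)])
E
```

```text
[ 581.2 -286.6] [55.  33.2] 86.7 z 15.7 rgb [ 55. 169. 165.]
[ 774.5 -155.7] [48.3 18.2] 13.2 z 47.4 rgb [120. 113. 100.]
at [ 576.6 -287.8  145. ]
[0.013, 0.029, 0.947, -0.001, -0.001, -0.002] rows 4 -> [ 581. -286.    3.]
```

>>> apply_moves([
  [0.01,0.03,0.2,0,0,0,0.95],
  [0.01,0.03,0.4,0,0,0,0.95],
  [0.01,0.03,0.6,0,0,0,0.95],
  [0.01,0.03,0.8,0,0,0,0.95],
  [0.01,0.03,0.9,0,0,0,0.95],
  [0.01,0.03,0.93,0,0,0,0.95],
  [0.01,0.03,0.93,0,0,0,0.95],
  [0.01,0.03,0.93,0,0,0,0.95],
])

```text
t: 36.45
eef_pos: [582.7, -286.5, 7.7]
eef_rot: [2.298, 2.139, 0.002]
force: [-0.1, -0.9, 0.2]
gripper_width: 82.6
gripper_force: 0.0
```

>>> apply_moves([
  [0,0,0,0,0,0,0.6],
  [0,0,0,0,0,0,0.6],
  [0,0,0,0,0,0,0.6],
  [0,0,0,0,0,0,0.6],
  [0,0,0,0,0,0,0.6],
  [0,0,0,0,0,0,0.6],
])

```text
t: 36.95
eef_pos: [581.7, -287.3, 7.2]
eef_rot: [2.3, 2.138, 0.0]
force: [-1.2, 0.4, 5.5]
gripper_width: 63.5
gripper_force: 25.0
```

```bash
python3 - <<'E'
from plan import *
s=arm.observe(); print(s['gripper_width'],s['gripper_force'],s['force'])
a=dr(-30,-98); p=s['eef_pos']; print(a)
plan([(p[0],p[1],140,-4),(480,-130,140,5),(500,40,140,20),(*a,125,30.9),(*a,30,30.9)])
E
```

```text
63.49608246761648 24.988853931427002 [-1.24412393  0.42135404  5.51925369]
[516.58509553 192.50340168]
at [ 581.7 -287.3    7.2]
[-0.001, 0.001, -0.885, 0.001, 0.0, -0.002] rows 4 -> [ 582. -287.  140.]
[0.499, -0.375, 0.0, -0.0, -0.0, -0.05] rows 3 -> [ 531. -209.  140.]
[0.527, -0.335, -0.0, -0.0, -0.0, -0.05] rows 3 -> [ 480. -130.  140.]
[0.559, 0.116, -0.0, -0.0, -0.0, -0.083] rows 3 -> [490. -45. 140.]
[0.539, 0.188, -0.0, 0.0, 0.0, -0.083] rows 3 -> [500.  40. 140.]
[0.459, 0.226, 0.05, -0.0, -0.0, -0.061] rows 2 -> [508. 116. 132.]
[0.435, 0.268, 0.05, 0.0, 0.0, -0.061] rows 2 -> [517. 193. 125.]
[-0.0, -0.0, 0.633, 0.0, 0.0, 0.0] rows 3 -> [517. 193.  30.]
```

>>> apply_moves([
  [0,0,0,0,0,0,0.8],
  [0,0,0.025,0,0,0,0.8],
  [0,0,0.025,0,0,0,0.8],
  [0,0,0.025,0,0,0,0.6],
  [0,0,0.025,0,0,0,0.6],
  [0,0,0.025,0,0,0,0.6],
  [0,0,0.025,0,0,0,0.6],
])

```text
t: 37.53
eef_pos: [581.2, -286.9, 2.2]
eef_rot: [-2.3, -2.139, 0.0]
force: [-0.2, -0.0, -0.1]
gripper_width: 63.2
gripper_force: 25.0
```

>>> apply_moves([
  [0,0,0,0,0,0,0.6],
  [0,0,-0.2,0,0,0,0.6],
  [0,0,-0.4,0,0,0,0.6],
  [0,0,-0.6,0,0,0,0.6],
  [0,0,-0.8,0,0,0,0.6],
  [0,0,-0.9,0,0,0,0.6],
  [0,0,-0.9,0,0,0,0.6],
])

```text
t: 38.12
eef_pos: [584.0, -287.8, 142.1]
eef_rot: [2.295, 2.134, 0.005]
force: [0.5, -0.2, -0.7]
gripper_width: 63.3
gripper_force: 25.0
```

>>> apply_moves([
  [0.2,-0.15,0,0,0,-0.02,0.6],
  [0.4,-0.3,0,0,0,-0.04,0.6],
  [0.5,-0.38,0,0,0,-0.05,0.6],
  [0.5,-0.38,0,0,0,-0.05,0.6],
])

```text
t: 38.45
eef_pos: [526.7, -202.9, 136.1]
eef_rot: [-2.204, -2.231, 0.002]
force: [0.4, 0.3, -1.1]
gripper_width: 63.2
gripper_force: 25.0
```

>>> apply_moves([
  [0.2,-0.12,0,0,0,-0.02,0.6],
  [0.4,-0.25,0,0,0,-0.04,0.6],
  [0.53,-0.34,0,0,0,-0.05,0.6],
  [0.53,-0.34,0,0,0,-0.05,0.6],
])

```text
t: 38.78
eef_pos: [475.0, -124.6, 136.3]
eef_rot: [-2.116, -2.316, 0.003]
force: [0.4, -0.5, -0.9]
gripper_width: 63.5
gripper_force: 25.0
```

>>> apply_moves([
  [0.2,0.04,0,0,0,-0.03,0.6],
  [0.4,0.08,0,0,0,-0.06,0.6],
  [0.56,0.12,0,0,0,-0.083,0.6],
  [0.56,0.12,0,0,0,-0.083,0.6],
])

```text
t: 39.12
eef_pos: [490.5, -38.5, 137.3]
eef_rot: [-1.96, -2.454, -0.005]
force: [0.6, 0.1, -0.7]
gripper_width: 63.4
gripper_force: 25.0
```

>>> apply_moves([
  [0.2,0.06,0,0,0,-0.03,0.6],
  [0.4,0.13,0,0,0,-0.06,0.6],
  [0.54,0.19,0,0,0,-0.083,0.6],
  [0.54,0.19,0,0,0,-0.083,0.6],
])

```text
t: 39.45
eef_pos: [501.1, 46.4, 137.4]
eef_rot: [-1.797, -2.575, -0.006]
force: [-0.5, 1.1, -1.4]
gripper_width: 63.5
gripper_force: 25.0
```

```bash
python3 - <<'E'
from plan import *
s=arm.observe(); print(s['gripper_width'],s['gripper_force'],s['force'])
a=dr(-30,-98)
plan([(*a,125,30.9),(*a,29,30.9)])
E
```

```text
63.54512586955919 24.990778863430023 [-0.4717458   1.12172628 -1.42580994]
at [501.1  46.4 137.4]
[0.878, 0.433, 0.086, 0.002, -0.002, -0.119] rows 4 -> [517. 193. 125.]
[0.0, -0.0, 0.64, 0.0, -0.0, 0.0] rows 3 -> [517. 193.  29.]
```

>>> apply_moves([
  [0.22,0.11,0,0,0,-0.03,0.6],
  [0.44,0.22,0,0,0,-0.06,0.6],
  [0.66,0.33,0,0,0,-0.09,0.6],
  [0.88,0.43,0,0,0,-0.12,0.6],
  [0.88,0.43,0,0,0,-0.12,0.6],
  [0.88,0.43,0,0,0,-0.12,0.6],
  [0.88,0.43,0,0,0,-0.12,0.6],
])

```text
t: 40.03
eef_pos: [516.4, 185.9, 136.5]
eef_rot: [-1.56, -2.727, 0.003]
force: [0.6, 0.6, -1.9]
gripper_width: 63.4
gripper_force: 25.0
```

```bash
python3 - <<'E'
from plan import *
a=dr(-30,-98)
plan([(*a,26,30.9)])
c,im,d=snap('wrist'); frames(c,im,d,(0,0,560,420))
E
```

```text
at [516.4 185.9 136.5]
[0.038, 0.025, 0.736, -0.001, 0.0, -0.005] rows 3 -> [517. 193.  26.]
[490.3  36.3] [69.6 18.6] 29.9 z 224.7 rgb [124. 124. 120.]
[545.3 136.5] [62.8 70.2] 30.5 z 150.3 rgb [ 40. 138. 134.]
[676.8 254.9] [49.1 45.8] 88.0 z 90.9 rgb [137. 133. 129.]
[490.5 206.8] [15.4 43.8] 23.2 z 22.8 rgb [232. 238. 175.]
[465.6 280.9] [36.2 57.7] 30.7 z 37.7 rgb [ 69. 192. 188.]
[378.1 213.2] [ 38.1 120.6] 31.4 z 51.2 rgb [190. 186. 180.]
```

>>> apply_moves([
  [0.04,0.02,0.15,0,0,0,0.6],
  [0.04,0.02,0.3,0,0,0,0.6],
  [0.04,0.02,0.45,0,0,0,0.6],
  [0.04,0.02,0.6,0,0,0,0.6],
  [0.04,0.02,0.69,0,0,0,0.6],
  [0.04,0.02,0.73,0,0,0,0.6],
  [0.04,0.02,0.735,0,0,0,0.6],
  [0.04,0.02,0.735,0,0,0,0.6],
])

```text
t: 40.75
eef_pos: [516.1, 193.9, 27.6]
eef_rot: [1.558, 2.727, 0.001]
force: [0.0, -1.3, 0.1]
gripper_width: 63.3
gripper_force: 25.0
```

>>> apply_moves([
  [0,0,0,0,0,0,0.6],
  [0,0,0,0,0,0,0.86],
  [0,0,0,0,0,0,0.86],
  [0,0,0,0,0,0,0.86],
  [0,0,0,0,0,0,0.86],
  [0,0,-0.2,0,0,0,0.86],
  [0,0,-0.45,0,0,0,0.86],
  [0,0,-0.8,0,0,0,0.86],
])

```text
t: 41.42
eef_pos: [514.2, 193.9, 136.4]
eef_rot: [-1.555, -2.727, 0.004]
force: [1.2, 0.1, 0.7]
gripper_width: 74.6
gripper_force: 0.0
```

```bash
python3 - <<'E'
from plan import *
s=arm.observe(); print(s['eef_pos'])
c,im,d=snap('scene'); P=cloud(c,d); frames(c,im,d,(300,200,480,330))
c,im,d=snap('wrist','w4.png'); frames(c,im,d,(0,0,560,420))
E
```

```text
[514.24072426 193.87870458 136.43697778]
[435.5 406.5] [36.2 13. ] 23.7 z 89.9 rgb [147. 140. 138.]
[447.4 383.2] [33.5 13.7] 33.1 z 89.7 rgb [153. 148. 146.]
[379.  340.6] [41.1 36.6] 27.0 z 36.5 rgb [ 62. 133. 131.]
[444.2 267.2] [41.6 56.1] 30.5 z 36.1 rgb [ 64. 143. 141.]
[493.9 184.8] [40.2 41.7] 29.8 z 35.9 rgb [47. 96. 94.]
[386.7 232.2] [ 24.3 275.7] 29.4 z 178.3 rgb [143. 138. 134.]
[331.8 198. ] [  9.4 133.4] 31.0 z 50.4 rgb [163. 155. 148.]
[485.5  36. ] [84.4 17. ] 30.7 z 233.2 rgb [121. 121. 117.]
[675.9 252.4] [49.  45.6] 85.6 z 90.8 rgb [132. 128. 124.]
[521.3 189.2] [37.9 58. ] 30.3 z 37.7 rgb [ 43. 148. 144.]
[466.3 281.2] [38.1 56.6] 30.5 z 37.6 rgb [ 71. 197. 193.]
[376.9 217.5] [ 38.7 131.4] 31.2 z 50.9 rgb [182. 176. 170.]
```

All three carriers are in the drawer, glass-up: panels at z≈37.7, level, yaw 30.5°. Next I'll push the drawer front shut with closed fingers, to the right of the handle.

```bash
python3 - <<'E'
from plan import *
a=dr(-126,-105); b=dr(30,-105); print(a,b)
plan([(*a,135,120.9),(*a,40,120.9)])
E
```

```text
[437.80565334 137.19698714] [571.66377864 217.30942246]
at [519.4 197.1 142.9]
[-0.033, -0.336, 0.022, 0.003, 0.004, -0.502] rows 7 -> [479. 167. 139.]
[0.215, -0.261, 0.024, 0.003, 0.004, -0.502] rows 7 -> [438. 137. 135.]
[-0.0, -0.0, 0.633, 0.0, -0.0, -0.0] rows 3 -> [438. 137.  40.]
```

>>> apply_moves([
  [-0.03,-0.34,0.02,0,0,-0.5,0.5],
  [-0.03,-0.34,0.02,0,0,-0.5,0],
  [-0.03,-0.34,0.02,0,0,-0.5,0],
  [-0.03,-0.34,0.02,0,0,-0.5,0],
  [-0.03,-0.34,0.02,0,0,-0.5,0],
  [-0.03,-0.34,0.02,0,0,-0.5,0],
  [-0.03,-0.34,0.02,0,0,-0.5,0],
  [-0.03,-0.34,0.02,0,0,-0.5,0],
])

```text
t: 42.18
eef_pos: [473.7, 164.3, 132.9]
eef_rot: [-0.394, -3.116, -0.0]
force: [0.3, 0.0, 0.1]
gripper_width: 29.9
gripper_force: 0.0
```

>>> apply_moves([
  [0.21,-0.26,0.02,0,0,-0.5,0],
  [0.21,-0.26,0.02,0,0,-0.5,0],
  [0.21,-0.26,0.02,0,0,-0.5,0],
  [0.21,-0.26,0.02,0,0,-0.5,0],
  [0.21,-0.26,0.02,0,0,-0.5,0],
  [0.21,-0.26,0.02,0,0,-0.5,0],
  [0.21,-0.26,0.02,0,0,-0.5,0],
  [0.21,-0.26,0.02,0,0,-0.5,0],
])

```text
t: 42.85
eef_pos: [433.6, 134.5, 130.1]
eef_rot: [0.827, -3.03, -0.001]
force: [-0.2, 0.4, -0.9]
gripper_width: 0.3
gripper_force: 0.0
```

```bash
python3 - <<'E'
from plan import *
a=dr(-126,-105); b=dr(30,-105)
plan([(*a,40,120.9),(*b,40,120.9)])
E
```

```text
at [433.6 134.5 130.1]
[-0.034, 0.001, 0.6, 0.0, -0.0, -0.004] rows 3 -> [438. 137.  40.]
[-0.52, -0.0, -0.0, 0.0, -0.0, -0.0] rows 2 -> [505. 177.  40.]
[-0.52, -0.0, -0.0, 0.0, -0.0, -0.0] rows 2 -> [572. 217.  40.]
```

>>> apply_moves([
  [0,0,0.2,0,0,0,0],
  [0,0,0.4,0,0,0,0],
  [0,0,0.58,0,0,0,0],
  [0,0,0.6,0,0,0,0],
  [-0.05,0,0.6,0,0,0,0],
  [-0.1,0,0.6,0,0,0,0],
  [-0.14,0,0.6,0,0,0,0],
  [-0.18,0,0.6,0,0,0,0],
])

```text
t: 43.52
eef_pos: [458.4, 149.2, 41.8]
eef_rot: [-0.827, 3.028, 0.0]
force: [-1.3, -0.5, 0.5]
gripper_width: 0.1
gripper_force: 0.7
```

>>> apply_moves([
  [-0.04,0,0,0,0,0,0],
  [-0.08,0,0,0,0,0,0],
  [-0.13,0,0,0,0,0,0],
  [-0.18,0,0,0,0,0,0],
  [-0.23,0,0,0,0,0,0],
  [-0.28,0,0,0,0,0,0],
  [-0.33,0,0,0,0,0,0],
  [-0.38,0,0,0,0,0,0],
])

```text
t: 44.18
eef_pos: [506.7, 177.7, 40.3]
eef_rot: [0.828, -3.03, 0.0]
force: [-1.2, -1.0, -0.1]
gripper_width: 0.4
gripper_force: 0.7
```

>>> apply_moves([
  [-0.05,0,0,0,0,0,0],
  [-0.1,0,0,0,0,0,0],
  [-0.15,0,0,0,0,0,0],
  [-0.2,0,0,0,0,0,0],
  [-0.25,0,0,0,0,0,0],
  [-0.3,0,0,0,0,0,0],
  [-0.34,0,0,0,0,0,0],
  [-0.37,0,0,0,0,0,0],
])

```text
t: 44.85
eef_pos: [554.5, 206.1, 40.3]
eef_rot: [-0.828, 3.03, 0.001]
force: [-1.7, -1.0, 0.9]
gripper_width: 0.5
gripper_force: 0.6
```

```bash
python3 - <<'E'
from plan import *
s=arm.observe(); print(s['force'],(s['eef_pos'][:2]-F)@XD,(s['eef_pos'][:2]-F)@YD,s['eef_pos'])
for n in('scene','top'):
    c,im,d=snap(n); P=cloud(c,d); q=P[np.isfinite(P[...,0])]
    L=np.c_[(q[:,:2]-F)@XD,(q[:,:2]-F)@YD,q[:,2]]
    k=L[(L[:,2]>67)&(L[:,2]<76)&(L[:,1]>-40)&(L[:,1]<150)&(L[:,0]>-120)&(L[:,0]<60)]
    print(n,len(k),np.round(np.percentile(k,[5,50,95],axis=0)).tolist() if len(k) else '')
E
```

```text
[-1.73848229 -0.96246637  0.88262799] 9.504306353426852 -105.80632788813674 [554.49122583 206.09215662  40.339278  ]
scene 386 [[22.0, -30.0, 69.0], [30.0, 50.0, 71.0], [36.0, 142.0, 73.0]]
top 267 [[19.0, 2.0, 68.0], [27.0, 71.0, 71.0], [52.0, 142.0, 75.0]]
```

>>> apply_moves([
  [-0.03,0,0,0,0,0,0],
  [-0.06,0,0,0,0,0,0],
  [-0.09,0,0,0,0,0,0],
  [-0.12,0,0,0,0,0,0],
  [-0.145,0,0,0,0,0,0],
  [-0.165,0,0,0,0,0,0],
  [-0.165,0,0,0,0,0,0],
])

```text
t: 45.53
eef_pos: [570.8, 215.3, 39.9]
eef_rot: [0.825, -3.019, 0.009]
force: [-12.6, -8.6, 10.4]
gripper_width: 0.7
gripper_force: 7.4
```

>>> apply_moves([
  [-0.01,0,0,0,0,0,0],
  [-0.02,0,0,0,0,0,0],
  [-0.02,0,0,0,0,0,0],
])

```text
t: 45.78
eef_pos: [570.7, 215.2, 39.9]
eef_rot: [0.824, -3.014, 0.014]
force: [-18.2, -12.6, 16.8]
gripper_width: 0.5
gripper_force: 11.2
```

```bash
python3 - <<'E'
from plan import *
s=arm.observe(); print(s['force'],(s['eef_pos'][:2]-F)@XD,s['eef_pos'])
E
```

```text
[-18.178929   -12.56627206  16.8150209 ] 28.128107829795557 [570.71720831 215.24595942  39.87613598]
```

>>> apply_moves([
  [0.1,0,0,0,0,0,0],
  [0.3,0,0,0,0,0,0],
  [0.4,0,-0.2,0,0,0,0],
  [0.4,0,-0.6,0,0,0,0.5],
  [0.4,0,-0.95,0,0,0,1],
  [0.4,0,-0.95,0,0,0,1],
])

```text
t: 46.28
eef_pos: [527.3, 190.2, 186.7]
eef_rot: [-0.828, 3.026, 0.001]
force: [0.8, 0.7, 1.0]
gripper_width: 13.1
gripper_force: 0.0
```

```bash
python3 - <<'E'
from plan import *
for n in('scene','top'):
    c,im,d=snap(n,n+'9.png'); P=cloud(c,d); q=P[np.isfinite(P[...,0])]
    L=np.c_[(q[:,:2]-F)@XD,(q[:,:2]-F)@YD,q[:,2]]
    k=L[(L[:,2]>66)&(L[:,2]<76)&(L[:,1]>-40)&(L[:,1]<150)&(L[:,0]>-120)&(L[:,0]<70)]
    print(n,'front',len(k),np.round(np.percentile(k,[5,50,95],axis=0)).tolist() if len(k) else '')
    k=L[(L[:,2]>80)&(L[:,2]<88)&(L[:,1]>-140)&(L[:,1]<140)&(L[:,0]>20)&(L[:,0]<90)]; print('cab',np.round(np.percentile(k[:,0],[1,3,10])))
    g=P[(P[...,2]>80)&(P[...,2]<106)&(abs(P[...,0]-610)<40)&(abs(P[...,1]+100)<40)]; print('grip',len(g),g.min(0),g.max(0),np.median(g,0))
cv2.imwrite('pics/t4.png',cv2.resize(im[130:320,60:400],(800,447),interpolation=cv2.INTER_CUBIC)[:,:,::-1])
plan([(620,20,200,90),(610.5,-99.5,160,86.7),(610.5,-99.5,73,86.7)])
E
```

```text
scene front 0 
cab [54. 55. 58.]
grip 97 [ 599.12419033 -112.53435694   80.28568357] [621.31919333 -84.12182132 104.76371261] [613.49064194 -92.09311533  97.05072957]
top front 223 [[36.0, 34.0, 67.0], [44.0, 89.0, 71.0], [52.0, 144.0, 75.0]]
cab [51. 52. 55.]
grip 55 [ 596.2574937  -112.29248301   80.5447855 ] [616.37544548 -88.52772271 105.94913245] [ 603.9104267  -100.40699868  102.75931927]
at [529.4 191.7 188.7]
[0.03, -0.646, -0.037, 0.0, 0.004, 0.17] rows 3 -> [575. 106. 194.]
[-0.141, -0.632, -0.037, 0.0, 0.004, 0.17] rows 3 -> [620.  20. 200.]
[0.063, -0.797, 0.267, 0.0, 0.0, 0.037] rows 4 -> [ 610. -100.  160.]
[0.0, -0.0, 0.58, 0.0, -0.0, -0.0] rows 3 -> [ 610. -100.   73.]
```

View pics/t4.png

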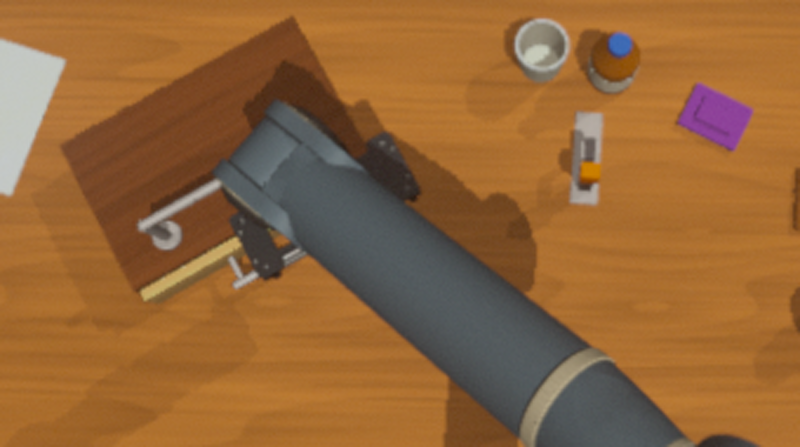

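The drawer is shut, its front flush with the cabinet at crop (195,268). The lifter stands at crop (588,160). Going back for it.

>>> apply_moves([
  [0.01,-0.2,-0.02,0,0,0.06,1],
  [0.02,-0.42,-0.04,0,0,0.12,1],
  [0.03,-0.65,-0.04,0,0,0.17,1],
  [0.03,-0.65,-0.04,0,0,0.17,1],
])

```text
t: 46.72
eef_pos: [576.0, 94.4, 187.7]
eef_rot: [-0.396, 3.116, -0.008]
force: [0.3, -1.1, -0.7]
gripper_width: 47.2
gripper_force: 0.0
```

>>> apply_moves([
  [-0.05,-0.2,-0.02,0,0,0.06,1],
  [-0.1,-0.42,-0.04,0,0,0.12,1],
  [-0.14,-0.63,-0.04,0,0,0.17,1],
  [-0.14,-0.63,-0.04,0,0,0.17,1],
])

```text
t: 47.05
eef_pos: [620.2, 8.5, 193.5]
eef_rot: [0.021, 3.14, -0.007]
force: [1.0, -1.5, -0.6]
gripper_width: 74.0
gripper_force: 0.0
```

>>> apply_moves([
  [0.02,-0.25,0,0,0,0.04,1],
  [0.04,-0.5,0,0,0,0.04,1],
  [0.06,-0.7,0.1,0,0,0.04,1],
  [0.06,-0.8,0.2,0,0,0.04,1],
  [0.06,-0.8,0.2,0,0,0.04,1],
  [0.06,-0.8,0.2,0,0,0.04,1],
])

```text
t: 47.55
eef_pos: [607.1, -102.4, 163.2]
eef_rot: [-0.1, -3.137, -0.003]
force: [-0.0, 0.4, -0.1]
gripper_width: 86.5
gripper_force: 0.0
```

```bash
python3 - <<'E'
from plan import *
c,im,d=snap('wrist'); P=cloud(c,d)
g=P[(P[...,2]>100)&(P[...,2]<107)&(abs(P[...,0]-610)<40)&(abs(P[...,1]+100)<40)]; print('grip',len(g),g.min(0),g.max(0))
r=cv2.minAreaRect(g[:,:2].astype(np.float32)); print(r)
plan([(610.5,-99.3,73,86.7)])
E
```

```text
grip 1088 [ 597.79169419 -112.95553752  100.01029325] [619.57474763 -88.06194875 106.85660477]
((608.674560546875, -100.55382537841797), (24.074289321899414, 20.70597267150879), 86.340576171875)
at [ 607.8 -100.5  164.4]
[-0.018, 0.008, 0.609, 0.001, -0.0, -0.002] rows 3 -> [610. -99.  73.]
```

>>> apply_moves([
  [-0.01,0,0.15,0,0,0,1],
  [-0.01,0,0.3,0,0,0,1],
  [-0.01,0,0.45,0,0,0,1],
  [-0.01,0,0.56,0,0,0,1],
  [-0.01,0,0.61,0,0,0,1],
  [-0.01,0,0.61,0,0,0,0.1],
  [-0.01,0,0.61,0,0,0,0.1],
  [-0.01,0,0.61,0,0,0,0.1],
], force=45)

```text
t: 48.27
eef_pos: [610.6, -101.7, 75.0]
eef_rot: [0.097, 3.137, 0.0]
force: [-0.4, -0.3, -1.0]
gripper_width: 74.2
gripper_force: 0.0
```

>>> apply_moves([
  [0,0,0,0,0,0,0.1],
  [0,0,0,0,0,0,0.1],
  [0,0,0,0,0,0,0.1],
  [0,0,0,0,0,0,0.1],
  [0,0,0,0,0,0,0.1],
  [0,0,0,0,0,0,0.1],
  [0,0,0,0,0,0,0.1],
  [0,0,0,0,0,0,0.1],
])

```text
t: 48.93
eef_pos: [609.3, -102.8, 73.4]
eef_rot: [-0.099, -3.14, -0.0]
force: [-0.2, -0.5, -1.0]
gripper_width: 23.6
gripper_force: 44.5
```

>>> apply_moves([
  [0,0,0,0,0,0,0.1],
  [0,0,0,0,0,0,0.1],
  [0,0,0,0,0,0,0.1],
  [0,0,0,0,0,0,0.1],
])

```text
t: 49.27
eef_pos: [609.3, -102.8, 73.3]
eef_rot: [-0.099, -3.14, 0.0]
force: [0.2, 0.3, -0.8]
gripper_width: 23.9
gripper_force: 44.5
```

```bash
python3 - <<'E'
from plan import *
s=arm.observe(); p=s['eef_pos']; print(s['gripper_width'],s['gripper_force'],p)
zo=p[2]-0.0   # TCP height above lifter underside
R=np.array([571.,339.]); y=-40
a=R+y*YD-150*XD; b=R+y*YD-26*XD; print(a,b)
# raise, pass to front of the cabinet, approach
plan([(p[0],p[1],zo+150,86.7),(520,0,zo+150,100),(*a,zo+150,120.9),(*b,zo+150,120.9),(*b,zo+120,120.9)])
E
```

```text
23.938887439614042 44.498982187360525 [ 609.27838312 -102.82618345   73.30759219]
[462.83191422 227.64621596] [569.23196253 291.32533122]
at [ 609.3 -102.8   73.3]
[0.0, -0.0, -0.5, -0.0, -0.0, -0.002] rows 2 -> [ 609. -103.  148.]
[0.0, -0.0, -0.5, -0.0, -0.0, -0.002] rows 2 -> [ 609. -103.  223.]
[0.634, 0.65, 0.0, -0.0, -0.0, -0.148] rows 4 -> [520.   0. 223.]
[0.056, 0.78, -0.0, 0.0, -0.0, -0.116] rows 3 -> [491. 114. 223.]
[-0.087, 0.778, -0.0, -0.0, 0.0, -0.116] rows 3 -> [463. 228. 223.]
[-0.827, -0.0, -0.0, -0.0, 0.0, 0.0] rows 3 -> [569. 291. 223.]
[0.0, -0.0, 0.2, 0.0, -0.0, 0.0] rows 1 -> [569. 291. 193.]
```

>>> apply_moves([
  [0,0,-0.2,0,0,0,0.1],
  [0,0,-0.45,0,0,0,0.1],
  [0,0,-0.7,0,0,0,0.1],
  [0,0,-0.9,0,0,0,0.1],
  [0,0,-1,0,0,0,0.1],
  [0,0,-1,0,0,0,0.1],
])

```text
t: 49.77
eef_pos: [611.6, -102.4, 227.7]
eef_rot: [0.099, 3.132, -0.002]
force: [0.1, -0.0, -0.9]
gripper_width: 24.3
gripper_force: 44.5
```

>>> apply_moves([
  [0.2,0.2,0,0,0,-0.05,0.1],
  [0.4,0.4,0,0,0,-0.1,0.1],
  [0.6,0.6,0,0,0,-0.15,0.1],
  [0.63,0.65,0,0,0,-0.15,0.1],
  [0.63,0.65,0,0,0,-0.15,0.1],
])

```text
t: 50.18
eef_pos: [518.2, 3.7, 222.5]
eef_rot: [0.28, -3.127, 0.001]
force: [0.2, -0.4, 0.2]
gripper_width: 23.7
gripper_force: 44.5
```

>>> apply_moves([
  [0.02,0.25,0,0,0,-0.04,0.1],
  [0.04,0.5,0,0,0,-0.08,0.1],
  [0.06,0.75,0,0,0,-0.116,0.1],
  [0.06,0.78,0,0,0,-0.116,0.1],
  [0.06,0.78,0,0,0,-0.116,0.1],
])

```text
t: 50.6
eef_pos: [491.8, 116.1, 222.9]
eef_rot: [0.56, -3.091, -0.001]
force: [0.2, -0.5, -0.2]
gripper_width: 23.8
gripper_force: 44.5
```

>>> apply_moves([
  [-0.02,0.25,0,0,0,-0.04,0.1],
  [-0.05,0.5,0,0,0,-0.08,0.1],
  [-0.08,0.75,0,0,0,-0.116,0.1],
  [-0.09,0.78,0,0,0,-0.116,0.1],
  [-0.09,0.78,0,0,0,-0.116,0.1],
  [-0.09,0.78,0,0,0,-0.116,0.1],
])

```text
t: 51.1
eef_pos: [465.5, 226.6, 222.5]
eef_rot: [0.828, -3.029, 0.002]
force: [0.6, -1.7, -1.9]
gripper_width: 23.9
gripper_force: 44.7
```

```bash
python3 - <<'E'
from plan import *
R=np.array([571.,339.]); y=-40
b=R+y*YD-26*XD
plan([(*b,223,120.9)]); s=arm.observe(); print(s['q'],(s['eef_pos'][:2]-R)@XD)
for n in ('scene','top'):
    c,im,d=snap(n); P=cloud(c,d); q=P[np.isfinite(P[...,0])]
    L=np.c_[(q[:,:2]-R)@XD,(q[:,:2]-R)@YD,q[:,2]]
    k=L[(L[:,2]>140)&(L[:,2]<165)&(abs(L[:,1]+40)<40)&(L[:,0]<-20)&(L[:,0]>-120)]
    if len(k): print(n,'blade',len(k),np.round(np.percentile(k,[2,50,98],axis=0),1).tolist())
    k=L[(L[:,2]>160)&(L[:,2]<188)&(L[:,1]>20)&(L[:,1]<80)&(abs(L[:,0])<25)]
    if len(k): print('rail',len(k),np.round(np.percentile(k,[2,50,98],axis=0),1).tolist())
E
```

```text
at [465.5 226.6 222.5]
[-0.815, 0.02, -0.005, -0.001, -0.001, -0.003] rows 3 -> [569. 291. 223.]
[ 0.3562741   0.43398069 -1.14744921  1.85823164  0.43711268  1.1360498
  1.15607478] -148.26256411010553
scene blade 291 [[-117.4, -59.1, 148.0], [-81.8, -41.7, 150.6], [-50.3, -24.8, 152.9]]
rail 185 [[-0.1, 21.7, 170.3], [6.7, 50.7, 177.4], [10.0, 78.7, 180.9]]
rail 68 [[-6.4, 31.8, 173.9], [-0.1, 59.0, 178.3], [6.0, 79.4, 183.0]]
```

>>> apply_moves([
  [-0.1,0,0,0,0,0,0.1],
  [-0.22,0,0,0,0,0,0.1],
  [-0.36,0,0,0,0,0,0.1],
  [-0.5,0,0,0,0,0,0.1],
  [-0.64,0,0,0,0,0,0.1],
  [-0.76,0,0,0,0,0,0.1],
  [-0.83,0,0,0,0,0,0.1],
  [-0.83,0,0,0,0,0,0.1],
])

```text
t: 51.87
eef_pos: [574.2, 290.4, 222.3]
eef_rot: [0.826, -3.031, -0.0]
force: [-0.2, 0.1, -1.1]
gripper_width: 24.0
gripper_force: 44.7
```

```bash
python3 - <<'E'
from plan import *
R=np.array([571.,339.])
s=arm.observe(); print(s['q'],(s['eef_pos'][:2]-R)@XD,s['force'])
c,im,d=snap('scene'); P=cloud(c,d); q=P[np.isfinite(P[...,0])]
cv2.imwrite('pics/s9.png',cv2.resize(im[200:380,270:500],(760,595),interpolation=cv2.INTER_CUBIC)[:,:,::-1])
E
```

```text
[ 0.13507047  0.62485044 -1.02773506  1.57416546  0.55359261  1.26087205
  1.12036932] -22.188561287402337 [-0.18282223  0.09671216 -1.09592067]
```

View pics/s9.png

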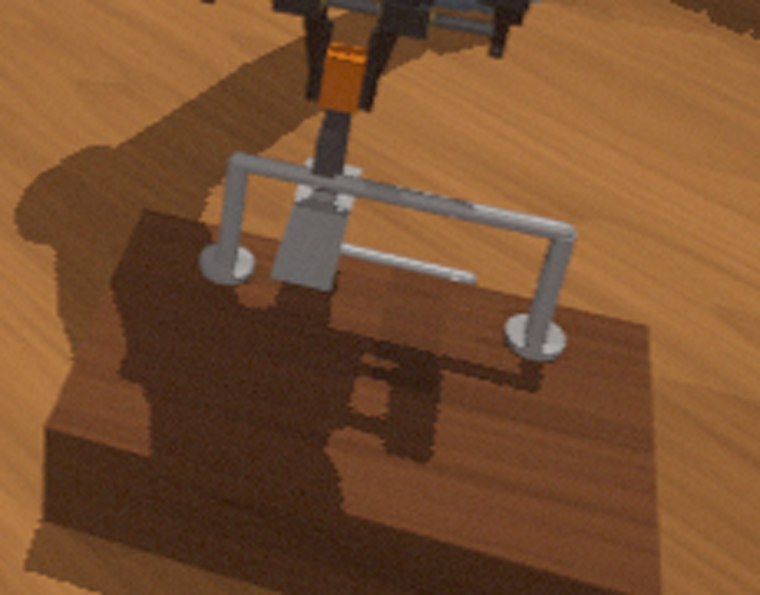

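The blade is under the rail, at crop (315,245), with the arm above it. Lowering onto the rail.

>>> apply_moves([
  [0,0,0.05,0,0,0,0.1],
  [0,0,0.1,0,0,0,0.1],
  [0,0,0.14,0,0,0,0.1],
  [0,0,0.17,0,0,0,0.1],
  [0,0,0.185,0,0,0,0.1],
  [0,0,0.185,0,0,0,0.1],
  [0,0,0.185,0,0,0,0.1],
])

```text
t: 52.5
eef_pos: [571.2, 292.2, 195.6]
eef_rot: [-0.833, 3.029, -0.0]
force: [-0.2, -0.1, -1.0]
gripper_width: 23.5
gripper_force: 44.7
```

>>> apply_moves([
  [0,0,0.01,0,0,0,0.1],
  [0,0,0.015,0,0,0,0.1],
  [0,0,0.015,0,0,0,0.1],
  [0,0,0.015,0,0,0,0.1],
])

```text
t: 52.83
eef_pos: [571.4, 292.3, 193.5]
eef_rot: [-0.833, 3.029, -0.0]
force: [0.1, -0.1, -1.6]
gripper_width: 23.7
gripper_force: 44.7
```

```bash
python3 - <<'E'
from plan import *
s=arm.observe(); print(s['eef_pos'],s['force'],s['moment'])
E
```

```text
[571.37404374 292.30338839 193.49138073] [ 0.12222466 -0.13599052 -1.57859938] [ 0.13002681 -0.10352896 -0.01491677]
```

>>> apply_moves([
  [0,0,0.007,0,0,0,0.1],
  [0,0,0.014,0,0,0,0.1],
  [0,0,0.014,0,0,0,0.1],
])

```text
t: 53.08
eef_pos: [571.4, 292.4, 192.8]
eef_rot: [-0.833, 3.028, -0.001]
force: [-1.7, -2.5, 5.2]
gripper_width: 23.7
gripper_force: 44.7
```

>>> apply_moves([
  [0,0,0.007,0,0,0,0.1],
  [0,0,0.01,0,0,0,0.1],
  [0,0,0.01,0,0,0,0.1],
])

```text
t: 53.33
eef_pos: [571.4, 292.5, 192.6]
eef_rot: [-0.832, 3.028, -0.002]
force: [-4.0, -4.5, 11.2]
gripper_width: 23.8
gripper_force: 44.7
```

Resting on the rail. Easing off, releasing and withdrawing upward.

>>> apply_moves([
  [0,0,-0.014,0,0,0,0.1],
  [0,0,-0.014,0,0,0,0.1],
  [0,0,-0.014,0,0,0,0.3],
  [0,0,-0.014,0,0,0,0.5],
  [0,0,-0.014,0,0,0,0.6],
  [0,0,-0.014,0,0,0,0.6],
  [0,0,-0.014,0,0,0,0.6],
  [0,0,-0.014,0,0,0,0.6],
])

```text
t: 54.0
eef_pos: [571.3, 292.2, 191.6]
eef_rot: [0.833, -3.029, 0.0]
force: [-0.3, 0.0, 0.4]
gripper_width: 49.2
gripper_force: 0.0
```

>>> apply_moves([
  [0,0,-0.1,0,0,0,0.6],
  [0,0,-0.2,0,0,0,0.6],
  [0,0,-0.35,0,0,0,0.6],
  [0,0,-0.5,0,0,0,0.6],
  [0,0,-0.7,0,0,0,0.6],
  [0,0,-0.8,0,0,0,0.6],
  [0,0,-0.8,0,0,0,0.6],
  [0,0,-0.8,0,0,0,0.6],
])

```text
t: 54.67
eef_pos: [571.5, 293.0, 314.1]
eef_rot: [-0.832, 3.026, 0.001]
force: [-0.3, -0.6, -0.8]
gripper_width: 52.2
gripper_force: 0.0
```

>>> apply_moves([
  [0.2,0,0,0,0,0,0.6],
  [0.5,0,0,0,0,0,0.6],
  [0.9,0,0,0,0,0,0.6],
  [0.9,0,0,0,0,0,0.6],
  [0.9,0,0,0,0,0,0.6],
  [0.9,0,0,0,0,0,0.6],
  [0.9,0,0,0,0,0,0.6],
  [0.9,0,0,0,0,0,0.6],
])

```text
t: 55.33
eef_pos: [456.2, 223.4, 311.7]
eef_rot: [0.832, -3.029, -0.002]
force: [0.5, 0.2, 0.3]
gripper_width: 52.5
gripper_force: 0.0
```

```bash
python3 - <<'E'
from plan import *
R=np.array([571.,339.])
for n in('scene','top'):
    c,im,d=snap(n); P=cloud(c,d); q=P[np.isfinite(P[...,0])]
    L=np.c_[(q[:,:2]-R)@XD,(q[:,:2]-R)@YD,q[:,2]]
    if n=='scene': cv2.imwrite('pics/s10.png',cv2.resize(im[180:400,240:520],(760,597),interpolation=cv2.INTER_CUBIC)[:,:,::-1])
    for lo,hi,nm in((110,130,'blade'),(205,240,'grip')):
        k=L[(L[:,2]>lo)&(L[:,2]<hi)&(abs(L[:,1]+40)<40)&(abs(L[:,0])<90)]
        if len(k): print(n,nm,len(k),np.round(np.percentile(k,[2,50,98],axis=0),1).tolist())
    k=L[(L[:,2]>66)&(L[:,2]<76)&(abs(L[:,1])<145)&(L[:,0]>-90)&(L[:,0]<-25)]
    if len(k): print('front',len(k),np.round(np.percentile(k[:,0],[5,50,95])))
s=arm.observe(); print(s['t'],s['force'],s['eef_pos'])
E
```

```text
scene blade 597 [[-41.5, -57.4, 118.9], [26.5, -39.7, 122.5], [77.4, -22.6, 126.3]]
scene grip 146 [[-35.5, -51.3, 205.9], [-17.4, -39.8, 219.7], [-14.1, -28.3, 224.0]]
top blade 253 [[-37.2, -59.2, 118.0], [46.9, -48.6, 123.4], [75.1, -23.7, 128.4]]
top grip 53 [[-38.7, -53.4, 206.5], [-29.1, -47.1, 222.3], [-19.2, -38.4, 225.5]]
front 57 [-54. -46. -39.]
55.4333 [ 0.61059226 -0.03893389  0.2652968 ] [455.91864351 223.75880027 311.67396299]
```

View pics/s10.png

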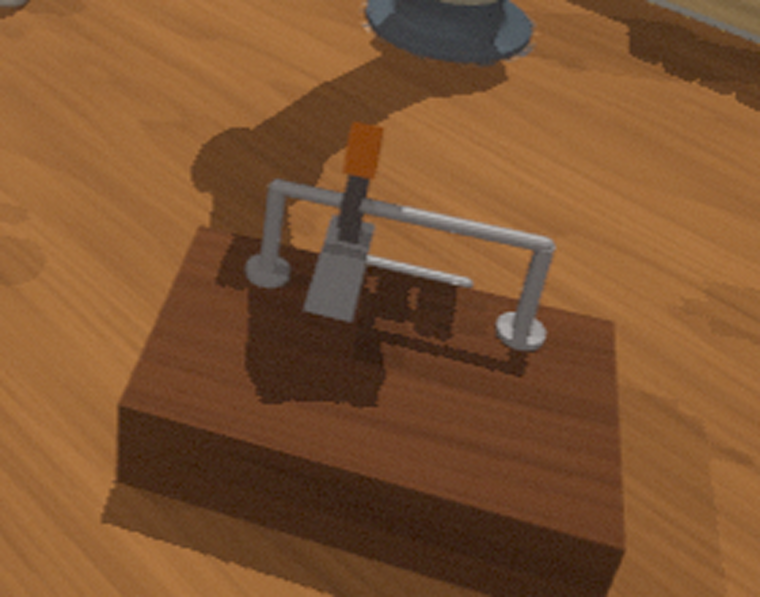

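The lifter hangs level by its arm, with the blade at z≈120 (crop (340,270)). The drawer is flush and the arm is clear.

```bash
python3 -c "
from rig import arm
print(arm.hand_in())"
```

```text
the job is handed in; nothing more can be done
None
```

I handed the job in: all three carriers were turned glass-up with the lifter and laid in the drawer, the drawer is shut flush, the lifter hangs level on the rail, and the bottles, cup and look-alikes were not touched. `hand_in` gave no verdict.

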